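Fan test cassettes in the drying tray

ROBOT

A 6-joint arm with a two-finger parallel gripper is mounted at the origin on the work surface. World frame = base frame: x ahead of the robot, y to its left, z up, the work surface at z = 0. Lengths are in m, angles in rad, forces in N, time in s.
With the tool pointing down it reaches from about 0.35 to 0.775 m from the base axis. Payload 5.5 kg.
Tool frame: the origin (TCP) lies at the very end of the fingers, on their centre line; the grasp point (between the pads) lies env.grasp_offset behind it (env.grasp_offset is the distance from the TCP to the grasp point, in m); z points along the fingers, y is the direction in which the jaws open and shut (so a half turn about z gives the same grasp; the last joint's range is limited). The gripper opens to 85 mm and grips with 20 to 120 N. Pads are 22 mm wide; open, the fingers measure 114 mm over their backs; the gripper's body (76 mm by 85 mm) begins 54 mm behind the grasp point. The pads swing forward as they close: fully open they stand 13 mm farther back than shut.
Start: joints at [-1.377, 0.313, 0.046, 1.304, 0, 1.431], TCP at [0.188, -0.543, 0.231] pointing down, gripper open.
Joint ranges: [-2.76, 2.76], [-0.86, 1.69], [-1.03, 1.26], [-2.2, 2.34], [-1.47, 1.5], [-3.14, 3.14]. Speed limits (rad/s): [2.57, 2.57, 3.14, 3.14, 3.14, 3.14].

INTERFACE

Orientations are given as a unit quaternion [x, y, z, w].
In Python, from plant import monitor, optics, env gives the robot as it stands.
- The arm moves only by the tool drive_tool, never from a script. Its argument "deltas" is one flat list of numbers, 7 for each row, row after row: the shift along the tool's x, y, z in m, then the turn, a rotation vector about the tool's x, y, z in degrees, then the opening, from 0 (shut) to 1 (fully open). In form: [dx, dy, dz, wx, wy, wz, gripper, dx, dy, dz, wx, wy, wz, gripper, ...]. A call has 1 to 20 rows; each row shifts and turns the commanded pose from where the row before left it, along the tool's axes as they then stand; what a row does not reach is not made up. A row lasts 1/8 s, in which the tool goes at most 62.5 mm and 10.7 degrees, less where a joint would pass 70% of its speed; a pose out of reach is approached as far as the arm can. A call is refused whole if a number of a shift passes 0.0625 or a number of a turn 10.7, either way. A call with a gripper value outside its range is refused whole. The fingers move at their own pace and stop on an object; "squeeze" is the grip in N (left out, the last holds). Time passes only in rows, so rows that do not move let the fingers close. It gives the time, the measured TCP pose, the force and the opening at its end, in the units of the state.
- monitor.get_obs(): the state, without advancing time (a new reading comes with each control period).
- optics.camera(name): name is "side" or "top" or "wrist"; returns (picture, depth): 384x512x3 uint8, blue, green, red; 384x512 float32, m along the optical axis (not along the pixel's ray), 0 where there is no reading.
- optics.get_calibration(name): a dict with "camera_matrix" (3x3 intrinsics, pixels), "k1" (the pictures are not rectified: a ray, as slopes to the right and down, at radius r is drawn at 1 + k1 r^2 times it, then the intrinsics apply), "rvec" (rotation vector, rad) and "tvec" (3), from world to camera coordinates, as OpenCV has them. Camera axes: x right, y down, z forward; pixel columns grow to the right and rows downward; lengths in m; the calibration is good to about 2 mm. A picture is of the moment at which its call begins: read the wrist's pose just before it. get_calibration takes no time and is no camera call; for the wrist camera it gives the pose at the moment of the call.
- env.hand_in(): hands the job in, once; it reports no verdict.
The state is a dict: "clock": time; "joint_positions": joint angles; "joint_vel": joint speeds; "joint_efforts": joint torques, N m; "eef_pos": TCP position; "tcp_rot": TCP orientation; "contact_force": force on the tool from outside, world axes, zero at the start; "wrist_torque": the same for the moment, N m; "opening": finger opening in m.
Only numpy, scipy, OpenCV 4.12 (cv2) and the standard library are available. Lean on these libraries where they do the work, as an engineer would, in place of code of your own. Each camera call takes 0.05 s, during which the arm holds its last target.

TASK

Three flat test cassettes have to lie in a shingled row along the steel tray so that all their result windows can be read. First slide the cassette that lies in the tray along until its window end butts squarely against the tray's far end wall; then take the other two from the sloping stand under the lamp bar and lay them down (do not drop them) one after the other, windows up and towards that wall, each in line with the one before, with its window half raised on it, covering about half of it and its other end down on the tray floor. Leave the jar, the bottle and the carton where they stand.

Things in the scene. Friction and masses are not known exactly. Their poses are not given: they have to be found in the camera images.
- tray: Stainless steel open tray, fixed. Outside 306 (x) x 166 (y) x 25 (z) mm, walls 3 mm with a small rolled rim; inside 300 x 160 mm; floor top 3 mm above the origin. Origin: centre of its underside; x along its length. The far end wall (the stop) is the +x one: its inner face is at x = +150 mm.
- card_a_mid (a point): Centre of the cassette that starts lying flat in the tray, 20 to 70 mm short of the far end wall, windows up and roughly towards that wall: flat white plastic test cassette, 110 (x) x 52 (y) x 10 (z) mm, about 60 g, a grey panel with four result windows on its upper face at its +x end (window edge 17 to 50 mm from the card's middle) and grip ribs at its -x end. 
- card_a_window_end (a point): The middle of the window end's edge, half-way up the thickness (55 mm along +x from the middle); same axes as the card.
- card_b_mid (a point): Centre of a cassette that starts on one pad of the stand, tilted 30 degrees, window end up the slope: flat white plastic test cassette, 110 (x) x 52 (y) x 10 (z) mm, about 60 g, a grey panel with four result windows on its upper face at its +x end (window edge 17 to 50 mm from the card's middle) and grip ribs at its -x end. 
- card_b_window_end (a point): The middle of the window end's edge, half-way up the thickness (55 mm along +x from the middle); same axes as the card.
- card_c_mid (a point): Centre of the cassette that starts on the other pad of the stand, in every way like card_b: flat white plastic test cassette, 110 (x) x 52 (y) x 10 (z) mm, about 60 g, a grey panel with four result windows on its upper face at its +x end (window edge 17 to 50 mm from the card's middle) and grip ribs at its -x end. 
- card_c_window_end (a point): The middle of the window end's edge, half-way up the thickness (55 mm along +x from the middle); same axes as the card.
- stand: Fixed stand; origin on the bench, x to its back. Base plate 170 x 290 x 6 mm. Two pads 104 x 36 x 12 mm at y = +-55 mm slope up to +x at 30 degrees, mid-top at x = 50, 60 mm high. On each lies a cassette, overhanging the pad 8 mm at either side so fingertips can reach below its edges, its low end on a lip 5 mm proud.
- lamp_bar (a point): Centre of the stand's white lamp bar, 30 (x) x 284 (y) x 20 mm, underside 205 mm above the bench, 0 to 30 mm behind the middles of the cassettes: a gripper pointing straight down over the middle of one hits it. Its two posts, 12 mm thick, stand 35 mm further back (+x) and 135 mm to either side.
- jar_mid (a point): Bystander: middle of a screw-capped sample jar, 60 mm across, 75 mm high, loose on the bench.
- reagent_mid (a point): Bystander: middle of an amber bottle, 64 mm across, 150 mm high, loose on the bench.
- carton_mid (a point): Bystander: middle of a glove carton, 120 x 220 x 70 mm, loose on the bench.
Things that resemble listed ones, but are neither listed nor needed, are in the scene too. Leave any brown look-alike of the part that bears card_c_mid alone.

How it is judged:
On the way, in this order (a step that is already met when the one before it is completed fails the run):
1. the first cassette lies flat with its window end against the tray's far end wall (x of card_a_window_end in the frame of tray above 0.145 m and angle between the y axis of card_a_mid and the y axis of tray, either way round below 0.1 rad and z of card_a_mid in the frame of tray below 0.012 m and angle between card_a_mid's own z axis and vertical below 0.06 rad and linear speed of card_a below 0.02 m/s), for 0.2 s.
2. one more cassette, let go, lies half over the first (x of card_a_window_end in the frame of tray above 0.145 m and angle between the y axis of card_a_mid and the y axis of tray, either way round below 0.1 rad and z of card_a_mid in the frame of tray below 0.012 m and angle between card_a_mid's own z axis and vertical below 0.06 rad and ((x of card_b_window_end in the frame of card_a_window_end between -0.074 and -0.042 m and y of card_b_window_end in the frame of card_a_window_end between -0.012 and 0.012 m and angle between the y axis of card_b_mid and the y axis of card_a_mid, either way round below 0.12 rad and angle between card_b_mid's own z axis and vertical between 0.09 and 0.3 rad and z of card_b_mid in the frame of tray between 0.012 and 0.025 m and linear speed of card_b below 0.02 m/s and contact force between the fingers and card_b below 0.05 N) or (x of card_c_window_end in the frame of card_a_window_end between -0.074 and -0.042 m and y of card_c_window_end in the frame of card_a_window_end between -0.012 and 0.012 m and angle between the y axis of card_c_mid and the y axis of card_a_mid, either way round below 0.12 rad and angle between card_c_mid's own z axis and vertical between 0.09 and 0.3 rad and z of card_c_mid in the frame of tray between 0.012 and 0.025 m and linear speed of card_c below 0.02 m/s and contact force between the fingers and card_c below 0.05 N))), for 0.2 s.
At the end, for the whole second after the job is handed in: card_a flat, within 5 mm of the far wall, square within 0.10 rad; the other two (either order) each on the one before: 42-74 mm behind it, sideways within 12 mm, square to it within 0.12 rad, windows up and wallward, slope 0.09-0.30 rad, centre 12-25 mm above tray underside; all at rest (all of step 1 and ((x of card_b_window_end in the frame of card_a_window_end between -0.074 and -0.042 m and y of card_b_window_end in the frame of card_a_window_end between -0.012 and 0.012 m and angle between the y axis of card_b_mid and the y axis of card_a_mid, either way round below 0.12 rad and angle between card_b_mid's own z axis and vertical between 0.09 and 0.3 rad and z of card_b_mid in the frame of tray between 0.012 and 0.025 m and x of card_c_window_end in the frame of card_b_window_end between -0.074 and -0.042 m and y of card_c_window_end in the frame of card_b_window_end between -0.012 and 0.012 m and angle between the y axis of card_c_mid and the y axis of card_b_mid, either way round below 0.12 rad and angle between card_c_mid's own z axis and vertical between 0.09 and 0.3 rad and z of card_c_mid in the frame of tray between 0.012 and 0.025 m) or (x of card_c_window_end in the frame of card_a_window_end between -0.074 and -0.042 m and y of card_c_window_end in the frame of card_a_window_end between -0.012 and 0.012 m and angle between the y axis of card_c_mid and the y axis of card_a_mid, either way round below 0.12 rad and angle between card_c_mid's own z axis and vertical between 0.09 and 0.3 rad and z of card_c_mid in the frame of tray between 0.012 and 0.025 m and x of card_b_window_end in the frame of card_c_window_end between -0.074 and -0.042 m and y of card_b_window_end in the frame of card_c_window_end between -0.012 and 0.012 m and angle between the y axis of card_b_mid and the y axis of card_c_mid, either way round below 0.12 rad and angle between card_b_mid's own z axis and vertical between 0.09 and 0.3 rad and z of card_b_mid in the frame of tray between 0.012 and 0.025 m)) and linear speed of each of card_b, card_c below 0.02 m/s); the robot touches nothing.
It fails at once if the jar, the bottle or the carton is moved by more than 30 mm (distance of any of jar_mid, reagent_mid, carton_mid from where it was at the start of the episode above 0.03 m).
It fails at once if a cassette is dropped or thrown (faster than 0.6 m/s with no finger on it) ((linear speed of card_a above 0.6 m/s and contact force between the fingers and card_a below 0.05 N) or (linear speed of card_b above 0.6 m/s and contact force between the fingers and card_b below 0.05 N) or (linear speed of card_c above 0.6 m/s and contact force between the fingers and card_c below 0.05 N)).
It also fails if it takes over 72 s, if anything falls off the work surface, if the arm or the gripper's body presses on something with over 40 N, if the wrist force passes 120 N, or if a joint passes its speed limit or range.

## Working session

There is one attempt and no reset: what is moved stays moved. The work goes in short steps, Python scripts to look and compute and a tool call to move; the robot and the scene stay as the last step left them, time stands still between calls to the robot, and variables do not carry over. Pictures are saved under pics/ and viewed, and the job is handed in when it is done.

Besides the shell and the picture viewer there is one more tool, called after "Emit:" as name(argument=value, ...), one argument or row to a line, values as JSON. drive_tool: Moves the arm, as the interface text tells. Its arguments: {"type":"object","properties":{"deltas":{"type":"array","items":{"type":"number"}},"squeeze":{"type":"number"}},"required":["deltas"]}

```bash
ls; mkdir -p pics; python3 - <<'E'
from plant import monitor, optics, env
import cv2,numpy as np
print(monitor.get_obs(), env.grasp_offset)
for n in ["side","top","wrist"]:
    c=optics.get_calibration(n); print(n,c)
    p,d=optics.camera(n); cv2.imwrite(f"pics/{n}0.png",p); np.save(f"{n}0.npy",d)
E
```

```text
pics
{'clock': 0.0, 'joint_positions': array([-1.37657820e+00,  3.13987933e-01,  4.49634031e-02,  1.30358667e+00,
       -1.50063826e-05,  1.43123428e+00]), 'joint_vel': array([-0.00069931, -0.00058322,  0.00014245, -0.00038663, -0.00119789,
       -0.00154264]), 'joint_efforts': array([-3.38885420e-04, -4.80632579e+01,  2.98530221e+01,  1.95118063e-02,
        2.36655308e-05,  6.95940798e-06]), 'eef_pos': array([ 0.18828688, -0.54275486,  0.23040959]), 'tcp_rot': array([ 9.86105735e-01,  1.66116393e-01, -3.22957818e-05, -9.06893354e-04]), 'contact_force': array([-0.58953136, -0.0681859 ,  0.30253602]), 'wrist_torque': array([ 0.0110167 , -0.04879635,  0.02006606]), 'opening': 0.08527190442511877} 0.0187
side {'camera_matrix': array([[392.08055271,   0.        , 249.78366728],
       [  0.        , 392.08055271, 191.6568973 ],
       [  0.        ,   0.        ,   1.        ]]), 'k1': 0.03163923426537035, 'rvec': array([ 0.76720496, -2.58476696,  1.12003383]), 'tvec': array([0.47231547, 0.36026525, 1.16324194])}
top {'camera_matrix': array([[397.74327296,   0.        , 248.52510295],
       [  0.        , 397.74327296, 187.67519149],
       [  0.        ,   0.        ,   1.        ]]), 'k1': 0.030505514722247884, 'rvec': array([ 2.12734906, -2.13163057,  0.1840316 ]), 'tvec': array([-0.04085872,  0.62424039,  1.33863011])}
wrist {'camera_matrix': array([[289.81764368,   0.        , 248.75387001],
       [  0.        , 289.81764368, 194.17756226],
       [  0.        ,   0.        ,   1.        ]]), 'k1': -0.04848262694335077, 'rvec': array([-2.33848453,  1.66406502,  0.26833573]), 'tvec': array([-0.57377441, -0.03976144,  0.37901796])}
```

View pics/top0.png

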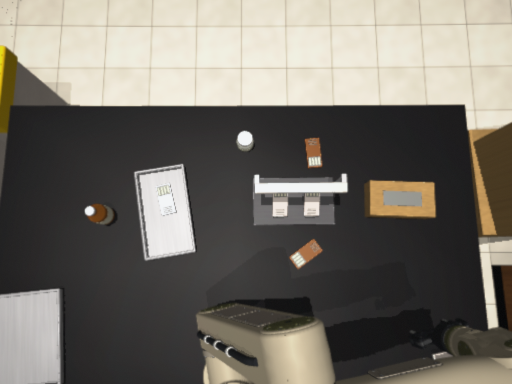

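View pics/side0.png

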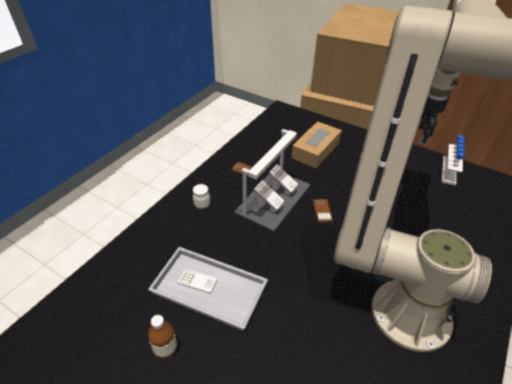

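View pics/wrist0.png

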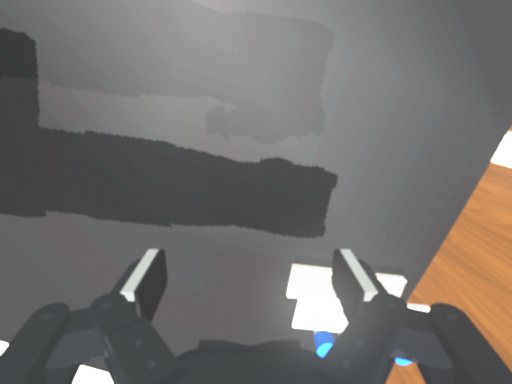

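```bash
cat > h.py <<'E'
import cv2,numpy as np
from scipy.spatial.transform import Rotation as R
def cal(n):
    from plant import optics
    return optics.get_calibration(n)
def dist(c): return np.array([c['k1'],0,0,0,0.])
def world(c,px,d=None,z=None):
    """px Nx2; d depth (N) or plane height z"""
    px=np.asarray(px,float).reshape(-1,1,2)
    s=cv2.undistortPoints(px,c['camera_matrix'],dist(c)).reshape(-1,2)
    r=np.c_[s,np.ones(len(s))]
    Rm=R.from_rotvec(c['rvec']).as_matrix(); o=-Rm.T@c['tvec']
    dirs=r@Rm
    if d is None: d=(z-o[2])/dirs[:,2]
    return o+dirs*np.asarray(d).reshape(-1,1)
def proj(c,p):
    return cv2.projectPoints(np.asarray(p,float).reshape(-1,1,3),c['rvec'],c['tvec'],c['camera_matrix'],dist(c))[0].reshape(-1,2)
def cloud(c,dep):
    h,w=dep.shape; u,v=np.meshgrid(np.arange(w),np.arange(h))
    return world(c,np.c_[u.ravel(),v.ravel()],dep.ravel()).reshape(h,w,3)
E
python3 - <<'E'
from h import *
p=cv2.imread('pics/top0.png')
a=cv2.resize(p[150:270,80:200],None,fx=5,fy=5,interpolation=cv2.INTER_CUBIC);cv2.imwrite('pics/t1.png',a)
a=cv2.resize(p[160:240,240:360],None,fx=6,fy=6,interpolation=cv2.INTER_CUBIC);cv2.imwrite('pics/t2.png',a)
c=cal('top');d=np.load('top0.npy');W=cloud(c,d)
for u,v in [(166,190),(166,205),(145,230),(160,250),(184,166),(280,200),(280,210),(312,200),(312,210),(300,184),(260,215),(245,133),(95,212),(400,200),(220,300),(313,152)]:
    print((u,v),W[v,u].round(3))
E
```

```text
(166, 190) [0.622 0.254 0.02 ]
(166, 205) [0.569 0.253 0.014]
(145, 230) [0.48  0.325 0.011]
(160, 250) [0.411 0.271 0.002]
(184, 166) [ 0.716  0.195 -0.002]
(280, 200) [ 0.578 -0.151  0.069]
(280, 210) [ 0.546 -0.152  0.049]
(312, 200) [ 0.578 -0.26   0.07 ]
(312, 210) [ 0.546 -0.262  0.051]
(300, 184) [ 0.606 -0.201  0.223]
(260, 215) [ 0.383 -0.044  1.426]
(245, 133) [ 0.816 -0.03   0.076]
(95, 212) [0.531 0.459 0.13 ]
(400, 200) [ 0.577 -0.559  0.074]
(220, 300) [ 0.239  0.058 -0.001]
(313, 152) [ 0.764 -0.279  0.011]
```

View pics/t1.png

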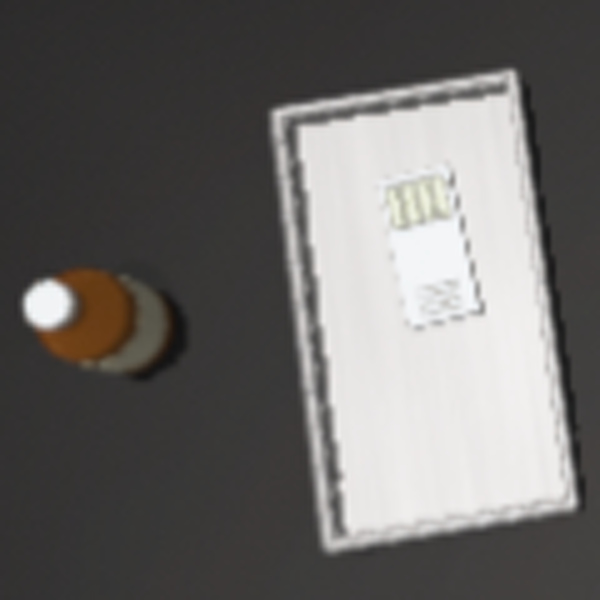

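View pics/t2.png

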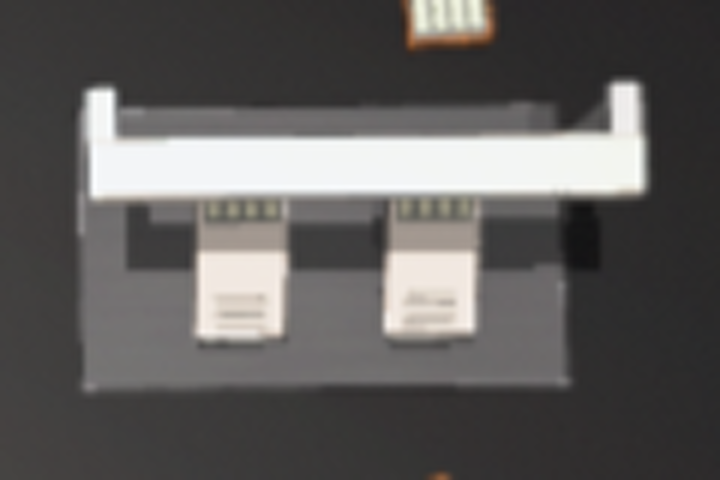

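```bash
cat >> h.py <<'E'
def tool(o):
    return R.from_quat(o['tcp_rot']).as_matrix(), o['eef_pos']
def status():
    from plant import monitor
    o=monitor.get_obs(); M,p=tool(o)
    print('t',round(o['clock'],2),'p',p.round(4),'x',M[:,0].round(3),'z',M[:,2].round(3),'j',np.degrees(o['joint_positions']).round(0),'F',o['contact_force'].round(1),'op',round(o['opening'],4))
    return o
def delta(o,p,M1,n):
    """per-row deltas (tool-frame shift constant-ish, turn) for n rows to target"""
    M,p0=tool(o)
    rv=R.from_matrix(M.T@M1).as_rotvec()
    print('shift tool now',(M.T@(np.array(p)-p0)).round(4),'turn deg',np.degrees(rv).round(2),'in target tool axes',(np.asarray(M1).T@(np.array(p)-p0)).round(4))
E
python3 - <<'E'
from h import *
o=status();M,p=tool(o);c=cal('wrist')
Rm=R.from_rotvec(c['rvec']).as_matrix();cp=-Rm.T@c['tvec']
print('cam in tool',M.T@(cp-p)); print('cam axes in tool (cols x,y,z)',(M.T@Rm.T).round(3))
c=cal('top');d=np.load('top0.npy')
# rim corners from crop t1 (5x, offset 80,150), outer corners z=.025
q=np.array([[272,108],[517,70],[578,508],[328,550]])/5+[80,150]-.4
w=world(c,q,z=.025);print(w.round(4)); print(np.linalg.norm(np.diff(w,axis=0,append=w[:1]),axis=1))
ct=w.mean(0);x=(w[0]+w[1]-w[2]-w[3]);print('tray c',ct,'yaw',np.degrees(np.arctan2(x[1],x[0])))
q=np.array([[380,185],[452,165],[482,312],[412,327]])/5+[80,150]-.4
w=world(c,q,z=.013);print(w.round(4)); print(np.linalg.norm(np.diff(w,axis=0,append=w[:1]),axis=1));x=(w[0]+w[1]-w[2]-w[3]);print('a',w.mean(0),'yaw',np.degrees(np.arctan2(x[1],x[0])))
q=np.array([[85,388],[568,383]])/6+[240,160]-.4
w=world(c,q,z=.006);print('stand front',w)
q=np.array([[90,198],[645,190]])/6+[240,160]-.4
w=world(c,q,z=.225);print('bar front top',w)
E
```

```text
t 0.15 p [ 0.1883 -0.5429  0.2306] x [0.945 0.328 0.   ] z [-0.     0.001 -1.   ] j [-79.  18.   3.  75.  -0.  82.] F [ 0.1 -0.1 -0.6] op 0.0855
cam in tool [ 0.08097269 -0.00073502 -0.14149427]
cam axes in tool (cols x,y,z) [[-0.    -0.95  -0.314]
 [ 1.    -0.     0.001]
 [-0.001 -0.314  0.95 ]]
[[0.6904 0.3698 0.025 ]
 [0.7182 0.1946 0.025 ]
 [0.4055 0.1437 0.025 ]
 [0.3775 0.3158 0.025 ]]
[0.17736039 0.31680207 0.17433796 0.31751944]
tray c [0.54791581 0.25596822 0.025     ] yaw 9.51148772851301
[[0.6361 0.293  0.013 ]
 [0.6507 0.2417 0.013 ]
 [0.5439 0.2168 0.013 ]
 [0.5333 0.2663 0.013 ]]
[0.05336565 0.10963791 0.05056194 0.10622489]
a [0.59101728 0.25445612 0.013     ] yaw 13.829255377326033
stand front [[ 0.50010319 -0.06048843  0.006     ]
 [ 0.50267731 -0.34724509  0.006     ]]
bar front top [[ 0.57879723 -0.06096261  0.225     ]
 [ 0.5823417  -0.34353625  0.225     ]]
```

```bash
cat >> h.py <<'E'
def frame(yaw,tilt=0):
    """tool x at yaw+180 (camera robot-side), z down; tilt deg: gripper body leans back towards robot (tool z gets + along heading)"""
    h=np.array([np.cos(np.radians(yaw)),np.sin(np.radians(yaw)),0]);t=np.radians(tilt)
    z=np.sin(t)*h-np.cos(t)*np.array([0,0,1]); x=-np.cos(t)*h-np.sin(t)*np.array([0,0,1]); return np.c_[x,np.cross(z,x),z]
def plan(p0,M0,p1,M1,n,g,rd=4):
    rv=R.from_matrix(M0.T@M1).as_rotvec()/n; dR=R.from_rotvec(np.round(np.degrees(rv),2),degrees=True).as_matrix()
    M=M0.copy();p=np.array(p0,float);out=[]
    for k in range(n):
        s=np.round(M.T@((np.array(p1)-p)/(n-k)),rd); p=p+M@s; M=M@dR
        out.append(list(s)+list(np.round(np.degrees(rv),2))+[g])
    print(', '.join(', '.join(f'{v:g}' for v in r) for r in out)); print('end',p.round(4),M[:,2].round(3),M[:,0].round(3))
    return p,M
E
python3 - <<'E'
from h import *
o=status();M,p=tool(o)
plan(p,M,[.42,-.2,.30],frame(0),16,1,3)
E
```

```text
t 0.15 p [ 0.1883 -0.5429  0.2306] x [0.945 0.328 0.   ] z [-0.     0.001 -1.   ] j [-79.  18.   3.  75.  -0.  82.] F [ 0.1 -0.1 -0.6] op 0.0855
0.021, -0.016, -0.004, -0, -0.01, -10.05, 1, 0.023, -0.012, -0.004, -0, -0.01, -10.05, 1, 0.025, -0.007, -0.004, -0, -0.01, -10.05, 1, 0.026, -0.003, -0.004, -0, -0.01, -10.05, 1, 0.026, 0.002, -0.004, -0, -0.01, -10.05, 1, 0.025, 0.006, -0.004, -0, -0.01, -10.05, 1, 0.024, 0.01, -0.005, -0, -0.01, -10.05, 1, 0.021, 0.014, -0.004, -0, -0.01, -10.05, 1, 0.019, 0.018, -0.005, -0, -0.01, -10.05, 1, 0.015, 0.021, -0.004, -0, -0.01, -10.05, 1, 0.011, 0.023, -0.005, -0, -0.01, -10.05, 1, 0.007, 0.025, -0.004, -0, -0.01, -10.05, 1, 0.003, 0.026, -0.005, -0, -0.01, -10.05, 1, -0.001, 0.026, -0.004, -0, -0.01, -10.05, 1, -0.006, 0.025, -0.005, -0, -0.01, -10.05, 1, -0.01, 0.023, -0.004, -0, -0.01, -10.05, 1
end [ 0.42   -0.1999  0.2996] [ 0. -0. -1.] [-1.     0.001 -0.   ]
```

Emit:
drive_tool(
  deltas=[0.021, -0.016, -0.004, 0, 0, -10.05, 1, 0.023, -0.012, -0.004, 0, 0, -10.05, 1, 0.025, -0.007, -0.004, 0, 0, -10.05, 1, 0.026, -0.003, -0.004, 0, 0, -10.05, 1, 0.026, 0.002, -0.004, 0, 0, -10.05, 1, 0.025, 0.006, -0.004, 0, 0, -10.05, 1, 0.024, 0.01, -0.005, 0, 0, -10.05, 1, 0.021, 0.014, -0.004, 0, 0, -10.05, 1, 0.019, 0.018, -0.005, 0, 0, -10.05, 1, 0.015, 0.021, -0.004, 0, 0, -10.05, 1, 0.011, 0.023, -0.005, 0, 0, -10.05, 1, 0.007, 0.025, -0.004, 0, 0, -10.05, 1, 0.003, 0.026, -0.005, 0, 0, -10.05, 1, -0.001, 0.026, -0.004, 0, 0, -10.05, 1, -0.006, 0.025, -0.005, 0, 0, -10.05, 1, -0.01, 0.023, -0.004, 0, 0, -10.05, 1, 0, 0, 0, 0, 0, 0, 1, 0, 0, 0, 0, 0, 0, 1],
)

```text
clock: 2.4
eef_pos: [0.4197, -0.2005, 0.3]
tcp_rot: [0.002, 1.0, -0.0, -0.0]
contact_force: [-0.6, -0.0, -0.2]
opening: 0.0853
```

```bash
python3 - <<'E'
from h import *
from plant import optics
import pickle
o=status();c=cal('wrist');p,d=optics.camera('wrist');pickle.dump((c,p,d,o),open('w1.pkl','wb'))
cv2.imwrite('pics/w1.png',cv2.resize(p,(800,600)))
E
```

```text
t 2.4 p [ 0.4197 -0.2005  0.3   ] x [-1.     0.003  0.001] z [-0.001 -0.    -1.   ] j [-35.   5.  -4.  81.  -0. -35.] F [-0.6 -0.  -0.2] op 0.0853
```

View pics/w1.png

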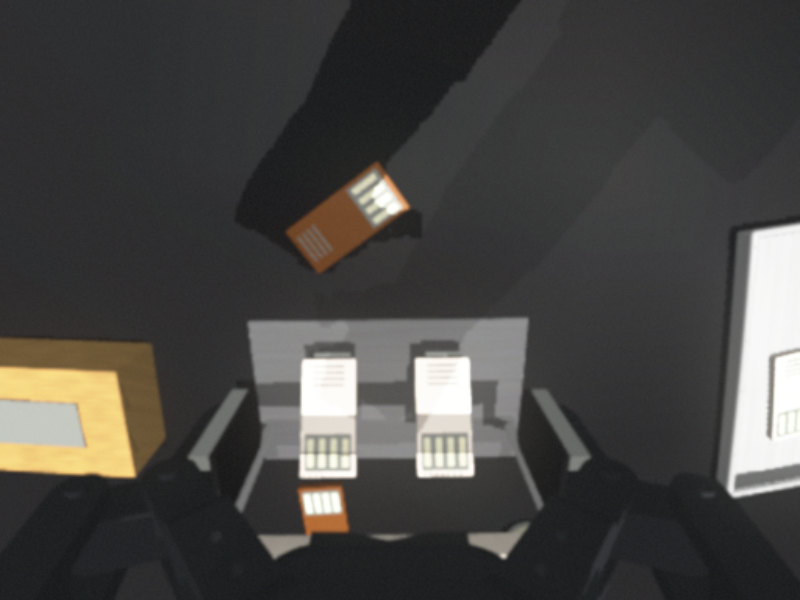

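```bash
python3 - <<'E'
from h import *
import pickle
c,p,d,o=pickle.load(open('w1.pkl','rb'))
W=cloud(c,d)
a=p[215:315,180:320];cv2.imwrite('pics/w1c.png',cv2.resize(a,None,fx=5.6,fy=5.6,interpolation=cv2.INTER_CUBIC))
for nm,(u0,u1) in {'L':(192,228),'R':(265,303)}.items():
    for v in range(232,302,8):
        u=(u0+u1)//2; print(nm,v,np.median(W[v-1:v+2,u-5:u+6].reshape(-1,3),0).round(4))
E
```

```text
L 232 [ 0.5319 -0.2592  0.0419]
L 240 [ 0.5419 -0.2592  0.048 ]
L 248 [ 0.5528 -0.2588  0.0541]
L 256 [ 0.5628 -0.2585  0.0601]
L 264 [ 0.5726 -0.2583  0.0663]
L 272 [ 0.5831 -0.2582  0.0715]
L 280 [ 0.5926 -0.2577  0.0779]
L 288 [ 0.6025 -0.2575  0.0836]
L 296 [ 0.6122 -0.2573  0.0893]
R 232 [ 0.5319 -0.1468  0.0425]
R 240 [ 0.5424 -0.1472  0.0484]
R 248 [ 0.5527 -0.1474  0.0545]
R 256 [ 0.5625 -0.1478  0.0608]
R 264 [ 0.5726 -0.1481  0.0668]
R 272 [ 0.5832 -0.1483  0.0721]
R 280 [ 0.5926 -0.1486  0.0785]
R 288 [ 0.6024 -0.1489  0.0841]
R 296 [ 0.6122 -0.1492  0.0896]
```

View pics/w1c.png

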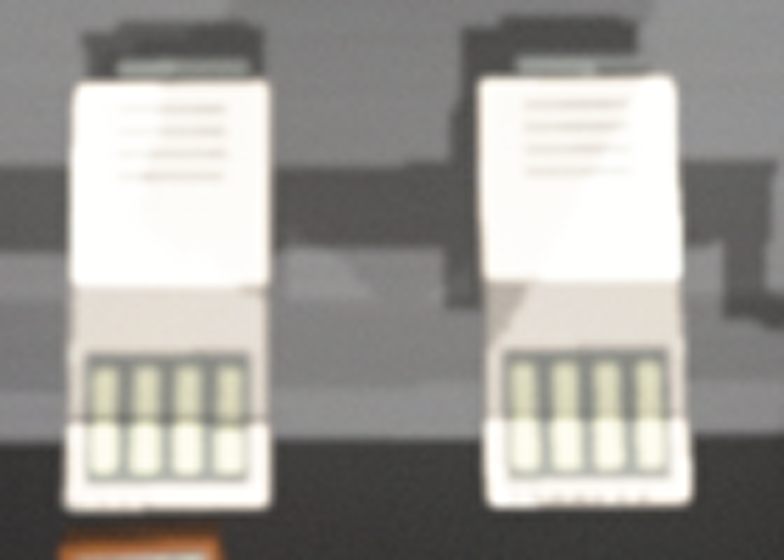

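```bash
cat >> h.py <<'E'
def pnp(c,px,tol=True):
    """px: corners tail-left?, order given as object pts (top face) ; returns world pose of card centre (M,p), reproj err"""
    obj=np.array([[-55,26,5],[-55,-26,5],[55,-26,5],[55,26,5]])/1000.
    ok,r,t=cv2.solvePnP(obj.reshape(-1,1,3),np.array(px,float).reshape(-1,1,2),c['camera_matrix'],dist(c),flags=cv2.SOLVEPNP_IPPE)
    Rm=R.from_rotvec(c['rvec']).as_matrix()
    Mc=cv2.Rodrigues(r)[0]; M=Rm.T@Mc; p=Rm.T@(t.ravel()-c['tvec'])
    e=cv2.projectPoints(obj,r,t,c['camera_matrix'],dist(c))[0].reshape(-1,2)-px
    return M,p,np.abs(e).max()
E
python3 - <<'E'
from h import *
import pickle
c,p,d,o=pickle.load(open('w1.pkl','rb'))
for q in ([[72,82],[270,82],[271,508],[64,508]],[[478,76],[677,76],[692,503],[488,503]]):
    q=(np.array(q)+.5)/5.6-.5+[180,215]
    M,ctr,e=pnp(c,q[[1,0,3,2]]); print(q.round(1).tolist())
    print('pnp',ctr.round(4),'x',M[:,0].round(3),'z',M[:,2].round(3),'err',e)
    # depth plane
    W=cloud(c,d);u0,v0=q.min(0).astype(int)+4;u1,v1=q.max(0).astype(int)-3
    P=W[v0:v1,u0:u1].reshape(-1,3); m=P.mean(0);U,S,V=np.linalg.svd(P-m);n=V[2]*np.sign(V[2,2]);print('plane n',n.round(3),'rms',S[2]/len(P)**.5, 'slope',np.degrees(np.arccos(n[2])))
    # intersect corners with plane
    r=world(c,q,d=np.ones(4)); o3=world(c,q[:1],d=[0])[0]
    pts=np.array([o3+(x-o3)*(n@(m-o3))/(n@(x-o3)) for x in r]);print(pts.round(4).tolist()); 
    ax=(pts[2]+pts[3]-pts[0]-pts[1]);print('len',np.linalg.norm(ax)/2,'w',np.linalg.norm(pts[0]-pts[1]),np.linalg.norm(pts[2]-pts[3]),'top mid',pts.mean(0),'centre',pts.mean(0)-.005*n,'yaw',np.degrees(np.arctan2(ax[1],ax[0])))
E
```

```text
[[192.4, 229.2], [227.8, 229.2], [228.0, 305.3], [191.0, 305.3]]
pnp [ 0.5716 -0.2569  0.0749] x [ 0.943 -0.012  0.333] z [-0.332  0.055  0.942] err 0.4171906650212236
plane n [-0.063 -0.984  0.166] rms 0.012299714963253331 slope 80.47136462913606
[[-0.126, 0.0141, 1.4292], [0.4106, -0.2118, 0.2897], [0.451, -0.2118, 0.3054], [-0.2263, -0.03, 1.1284]]
len 0.14733637402081723 w 1.279661917581184 1.0812647807857216 top mid [ 0.12733005 -0.10987744  0.78816312] centre [ 0.12764479 -0.10495648  0.78733542] yaw -143.6443079992752
[[264.9, 228.2], [300.5, 228.2], [303.2, 304.4], [266.7, 304.4]]
pnp [ 0.5719 -0.149   0.0721] x [0.928 0.022 0.371] z [-0.364 -0.149  0.919] err 0.3295684100013432
plane n [-0.054  0.987  0.155] rms 0.013594974910369356 slope 81.10102821052723
[[0.4181, -0.1895, 0.2723], [-0.5153, -0.5533, 2.269], [-0.3864, -0.3985, 1.3265], [0.4709, -0.1878, 0.2804]]
len 0.48231814754265695 w 2.2338974268223484 1.3688683277347937 top mid [-0.00317729 -0.33227485  1.03703463] centre [-0.00290908 -0.33720738  1.03626117] yaw 40.70874614785937
```

```bash
cat >> h.py <<'E'
def cardfit(c,d,q,n_fixed=None):
    """q: tail-right(image),tail-left,... order: tail0,tail1,win0,win1 around the card"""
    q=np.asarray(q,float);W=cloud(c,d)
    mask=np.zeros(d.shape,np.uint8);cv2.fillConvexPoly(mask,(q.mean(0)+(q-q.mean(0))*.85).round().astype(int),1)
    P=W[(mask>0)&(d>.01)]; m=np.median(P,0);P=P[np.linalg.norm(P-m,axis=1)<.07]
    for _ in range(4):
        m=P.mean(0);n=np.linalg.svd(P-m,full_matrices=False)[2][2];n*=np.sign(n[2]);r=(P-m)@n
        P=P[abs(r)<max(2.5*r.std(),.001)]
    if n_fixed is not None: n=np.asarray(n_fixed)
    r=world(c,q,d=np.ones(4)); o3=world(c,q[:1],d=[0])[0]
    pts=np.array([o3+(x-o3)*(n@(m-o3))/(n@(x-o3)) for x in r])
    ax=pts[2]+pts[3]-pts[0]-pts[1];L=np.linalg.norm(ax)/2
    print('n',n.round(3),'slope',np.degrees(np.arccos(n[2])).round(2),'rms',r.std().round(4) if 0 else '','len',L.round(4),'w',np.linalg.norm(pts[0]-pts[1]).round(4),np.linalg.norm(pts[2]-pts[3]).round(4),'centre',(pts.mean(0)-.005*n).round(4),'yaw',np.degrees(np.arctan2(ax[1],ax[0])).round(2))
    return pts,n
E
python3 - <<'E'
from h import *
import pickle
c,p,d,o=pickle.load(open('w1.pkl','rb'))
for q in ([[72,82],[270,82],[271,508],[64,508]],[[478,76],[677,76],[692,503],[488,503]]):
    q=(np.array(q)+.5)/5.6-.5+[180,215]
    cardfit(c,d,q)
W=cloud(c,d)
q=(np.array([[248,320],[528,320]])+.5)/800*512-.5; w=world(c,q,z=.006);print('stand front',w)
# bar
m=(W[...,2]>.15)&(d>.01)&(W[...,0]>.5);print(m.sum(), W[m].min(0),W[m].max(0))
E
```

```text
n [-0.507 -0.003  0.862] slope 30.49 rms  len 0.1106 w 0.054 0.0539 centre [ 0.5785 -0.2585  0.0634] yaw 0.93
n [-0.508 -0.002  0.862] slope 30.51 rms  len 0.1108 w 0.0542 0.0529 centre [ 0.5772 -0.1484  0.0632] yaw 0.33
stand front [[ 0.50059463 -0.34560109  0.006     ]
 [ 0.50148136 -0.05710947  0.006     ]]
693 [ 0.57826446 -0.28753929  0.20419151] [ 0.58351089 -0.11081752  0.22405704]
```

```bash
python3 - <<'E'
from h import *
o=status();M,p=tool(o)
plan(p,M,[.48,.235,.25],frame(9.5),9,1,3)
E
```

```text
t 2.45 p [ 0.4196 -0.2007  0.3   ] x [-1.     0.004  0.001] z [-0.001 -0.    -1.   ] j [-35.   5.  -4.  81.  -0. -35.] F [-0.6 -0.3  0.9] op 0.0852
-0.007, 0.048, 0.006, 0, -0, -1.08, 1, -0.007, 0.048, 0.005, 0, -0, -1.08, 1, -0.008, 0.048, 0.006, 0, -0, -1.08, 1, -0.009, 0.048, 0.005, 0, -0, -1.08, 1, -0.01, 0.048, 0.006, 0, -0, -1.08, 1, -0.011, 0.048, 0.005, 0, -0, -1.08, 1, -0.012, 0.047, 0.006, 0, -0, -1.08, 1, -0.013, 0.047, 0.005, 0, -0, -1.08, 1, -0.015, 0.048, 0.006, 0, -0, -1.08, 1
end [0.4804 0.2354 0.2499] [-0.001 -0.    -1.   ] [-0.986 -0.165  0.001]
```

Emit:
drive_tool(
  deltas=[-0.007, 0.048, 0.006, 0, 0, -1.08, 0.5, -0.007, 0.048, 0.005, 0, 0, -1.08, 0.4, -0.008, 0.048, 0.006, 0, 0, -1.08, 0.25, -0.009, 0.048, 0.005, 0, 0, -1.08, 0.25, -0.01, 0.048, 0.006, 0, 0, -1.08, 0.25, -0.011, 0.048, 0.005, 0, 0, -1.08, 0.25, -0.012, 0.047, 0.006, 0, 0, -1.08, 0.25, -0.013, 0.047, 0.005, 0, 0, -1.08, 0.25, -0.015, 0.048, 0.006, 0, 0, -1.08, 0.25, 0, 0, 0, 0, 0, 0, 0.25, 0, 0, 0, 0, 0, 0, 0.25],
)

```text
clock: 3.82
eef_pos: [0.4798, 0.2351, 0.2499]
tcp_rot: [-0.083, 0.997, -0.0, -0.001]
contact_force: [-0.7, -0.0, -0.7]
opening: 0.0214
```

```bash
python3 - <<'E'
from h import *
from plant import optics
import pickle
o=status();c=cal('wrist');p,d=optics.camera('wrist');pickle.dump((c,p,d,o),open('w2.pkl','wb'))
cv2.imwrite('pics/w2.png',cv2.resize(p,(800,600)))
E
```

```text
t 3.83 p [0.4798 0.2351 0.2499] x [-0.986 -0.166  0.001] z [-0.001 -0.001 -1.   ] j [18. 13. -1. 76. -0.  8.] F [-0.7 -0.  -0.7] op 0.0214
```

View pics/w2.png

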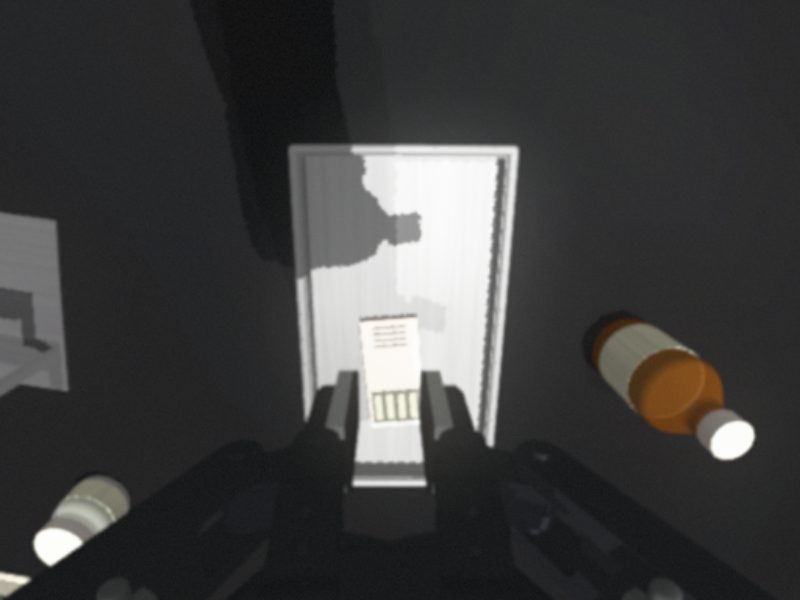

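```bash
python3 - <<'E'
from h import *
import pickle
c,p,d,o=pickle.load(open('w2.pkl','rb'))
a=p[85:320,180:340];cv2.imwrite('pics/w2c.png',cv2.resize(a,None,fx=2.5,fy=2.5,interpolation=cv2.INTER_CUBIC))
a=p[195:320,205:295];cv2.imwrite('pics/w2d.png',cv2.resize(a,None,fx=4.8,fy=4.8,interpolation=cv2.INTER_CUBIC))
E
```

```text
(no output)
```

View pics/w2c.png

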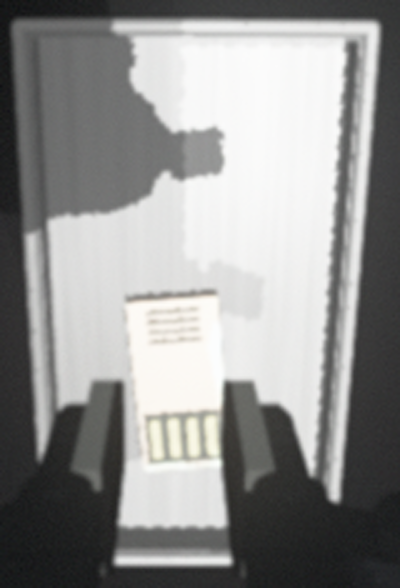

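View pics/w2d.png

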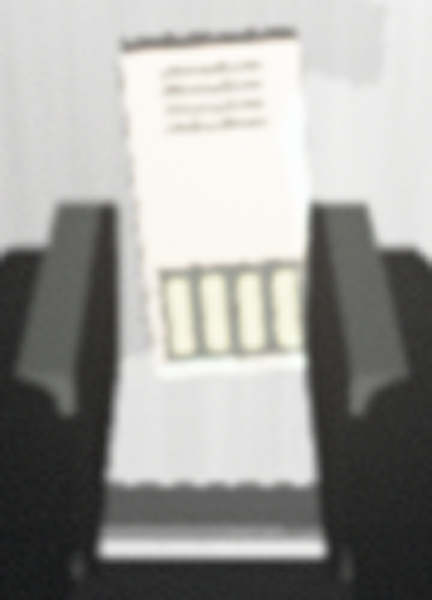

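```bash
python3 - <<'E'
from h import *
import pickle
c,p,d,o=pickle.load(open('w2.pkl','rb'))
def f(q,s,off,z): return world(c,(np.array(q,float)+.5)/s-.5+off,z=z)
r=f([[12,20],[380,22]],2.5,[180,85],.024);print('near rim',r,np.linalg.norm(r[0]-r[1]))
r=f([[25,230],[366,230]],2.5,[180,85],.024);print('sides',r,np.linalg.norm(r[0]-r[1]))
r=f([[100,555],[325,555]],4.8,[205,195],.025);print('far rim outer',r)
r=f([[108,487],[318,487]],4.8,[205,195],.003);print('far wall base',r)
r=f([[122,50],[298,42],[158,378],[303,364]],4.8,[205,195],.013);print('card',r, np.linalg.norm(r[0]-r[1]),np.linalg.norm(r[0]-r[2]))
v=r[2]-r[0];print('yaw',np.degrees(np.arctan2(v[1],v[0])))
W=cloud(c,d);print(W[230:250:5,243],W[150,220],W[150,270])
E
```

```text
near rim [[0.40597162 0.14436091 0.024     ]
 [0.37716505 0.31972575 0.024     ]] 0.1777150710531088
sides [[0.5092823  0.16177671 0.024     ]
 [0.47941383 0.33835065 0.024     ]] 0.17908233039554844
far rim outer [[0.71266655 0.23800725 0.025     ]
 [0.70050165 0.30961279 0.025     ]]
far wall base [[0.70309537 0.23767728 0.003     ]
 [0.69131601 0.30706684 0.003     ]]
card [[0.54381121 0.21971196 0.013     ]
 [0.53286586 0.26960892 0.013     ]
 [0.65144924 0.24702141 0.013     ]
 [0.63874551 0.2912691  0.013     ]] 0.05108333889827548 0.1110484204826694
yaw 14.236433343797126
[[0.57893456 0.24370077 0.01215974]
 [0.58723627 0.24502597 0.01125377]
 [0.59406081 0.24617675 0.01349953]
 [0.6027671  0.24755957 0.0122357 ]] [0.47189762 0.19469122 0.00206488] [0.46076852 0.26126211 0.00151248]
```

```bash
cat >> h.py <<'E'
TC=np.array([.5484,.2575,0]);TY=9.5
_T=np.c_[[np.cos(np.radians(TY)),np.sin(np.radians(TY)),0],[-np.sin(np.radians(TY)),np.cos(np.radians(TY)),0],[0,0,1]]
def tr(x,y,z): return TC+_T@np.array([x,y,z])
def itr(p): return _T.T@(np.asarray(p)-TC)
E
python3 - <<'E'
from h import *
o=status();M,p=tool(o);print(itr(p))
p,M=plan(p,M,tr(-.040,-.010,.045),frame(9.5),6,.25,3)
p,M=plan(p,M,tr(-.040,-.010,.005),frame(9.5),3,.25,3)
E
```

```text
t 3.88 p [0.4799 0.2347 0.2501] x [-0.986 -0.166  0.001] z [-0.001 -0.001 -1.   ] j [17. 13. -1. 76. -0.  8.] F [-0.1 -0.3  0. ] op 0.0216
[-0.07135247 -0.01113509  0.2501429 ]
-0.005, 0, 0.034, -0.01, -0.01, 0, 0.25, -0.005, 0, 0.034, -0.01, -0.01, 0, 0.25, -0.005, 0, 0.034, -0.01, -0.01, 0, 0.25, -0.005, 0, 0.034, -0.01, -0.01, 0, 0.25, -0.006, 0.001, 0.035, -0.01, -0.01, 0, 0.25, -0.005, 0, 0.034, -0.01, -0.01, 0, 0.25
end [0.5102 0.2408 0.0451] [ 0.     0.001 -1.   ] [-0.986 -0.166 -0.   ]
-0, 0, 0.013, 0.01, 0.01, 0.01, 0.25, -0, 0, 0.014, 0.01, 0.01, 0.01, 0.25, -0, 0, 0.013, 0.01, 0.01, 0.01, 0.25
end [0.5102 0.2408 0.0051] [-0. -0. -1.] [-0.986 -0.165  0.   ]
```

Emit:
drive_tool(
  deltas=[-0.005, 0, 0.034, 0, 0, 0, 0.25, -0.005, 0, 0.034, 0, 0, 0, 0.25, -0.005, 0, 0.034, 0, 0, 0, 0.25, -0.005, 0, 0.034, 0, 0, 0, 0.25, -0.006, 0.001, 0.035, 0, 0, 0, 0.25, -0.005, 0, 0.034, 0, 0, 0, 0.25, 0, 0, 0.013, 0, 0, 0, 0.25, 0, 0, 0.014, 0, 0, 0, 0.25, 0, 0, 0.009, 0, 0, 0, 0.25, 0, 0, 0.004, 0, 0, 0, 0.25, 0, 0, 0, 0, 0, 0, 0.25],
)

```text
clock: 5.25
eef_pos: [0.5104, 0.2423, 0.0055]
tcp_rot: [-0.084, 0.996, 0.0, 0.0]
contact_force: [0.2, -0.4, 0.9]
opening: 0.021
```

```bash
python3 - <<'E'
from h import *
from plant import optics
o=status();c=cal('wrist');p,d=optics.camera('wrist')
print(itr(o['eef_pos']))
cv2.imwrite('pics/w3.png',cv2.resize(p,(800,600)))
E
```

```text
t 5.25 p [0.5104 0.2423 0.0055] x [-0.986 -0.168 -0.   ] z [ 0.  0. -1.] j [ 17.  26. -19.  45.  -0.   8.] F [ 0.2 -0.4  0.9] op 0.021
[-0.04001417 -0.00876215  0.00553656]
```

View pics/w3.png

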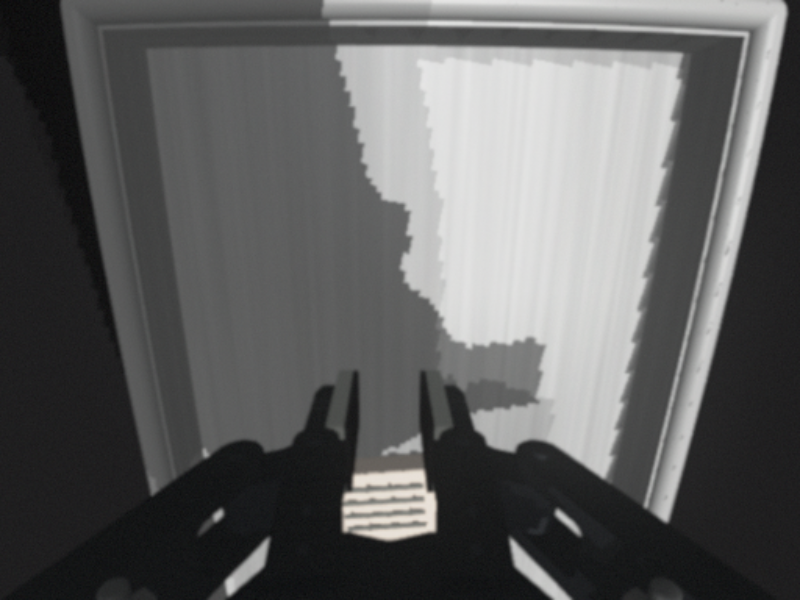

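```bash
python3 - <<'E'
from h import *
c=cal('wrist')
q=(np.array([[100,28],[748,35],[148,49],[690,54]])+.5)/800*512-.5
a=world(c,q[:2],z=.025);b=world(c,q[2:],z=.003)
for w in(a,b):
    v=w[0]-w[1];print(w.round(4),np.linalg.norm(v),'yaw',np.degrees(np.arctan2(-v[0],v[1])), 'mid tray',itr(w.mean(0)).round(4))
E
```

```text
[[0.4127 0.1546 0.025 ]
 [0.3867 0.3123 0.025 ]] 0.1598886367134288 yaw -170.6322977383135 mid tray [-0.1507  0.0008  0.025 ]
[[0.4131 0.1555 0.003 ]
 [0.3873 0.3115 0.003 ]] 0.158159572076304 yaw -170.6219380150273 mid tray [-0.1501  0.0008  0.003 ]
```

Emit:
drive_tool(
  deltas=[-0.006, 0, 0, 0, 0, 0, 0.25, -0.006, 0, 0, 0, 0, 0, 0.25, -0.006, 0, 0, 0, 0, 0, 0.25, -0.006, 0, 0, 0, 0, 0, 0.25, -0.006, 0, 0, 0, 0, 0, 0.25, -0.006, 0, 0, 0, 0, 0, 0.25, -0.006, 0, 0, 0, 0, 0, 0.25, -0.006, 0, 0, 0, 0, 0, 0.25, -0.006, 0, 0, 0, 0, 0, 0.25, -0.005, 0, 0, 0, 0, 0, 0.25, -0.004, 0, 0, 0, 0, 0, 0.25],
)

```text
clock: 6.68
eef_pos: [0.5727, 0.2527, 0.0052]
tcp_rot: [-0.084, 0.996, -0.0, -0.0]
contact_force: [-0.1, -0.4, 0.5]
opening: 0.0213
```

```bash
sed -i 's/^TC=.*/TC=np.array([.5483,.2583,0]);TY=9.4/' h.py; python3 - <<'E'
from h import *
from plant import optics
o=status();c=cal('wrist');p,d=optics.camera('wrist')
print(itr(o['eef_pos']))
cv2.imwrite('pics/w4.png',cv2.resize(p,(800,600)))
p,d=optics.camera('top');cv2.imwrite('pics/t4.png',cv2.resize(p[150:270,100:220],None,fx=4,fy=4))
E
```

```text
t 6.67 p [0.5727 0.2527 0.0052] x [-0.986 -0.167  0.   ] z [-0. -0. -1.] j [16. 32. -9. 49. -0.  7.] F [-0.1 -0.4  0.5] op 0.0213
[ 0.02313751 -0.00950862  0.00524064]
```

View pics/w4.png

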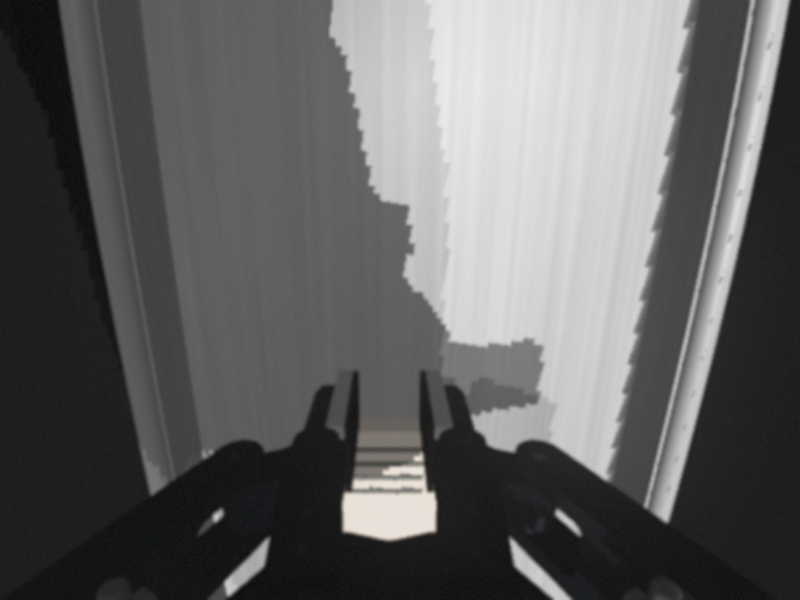

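View pics/t4.png

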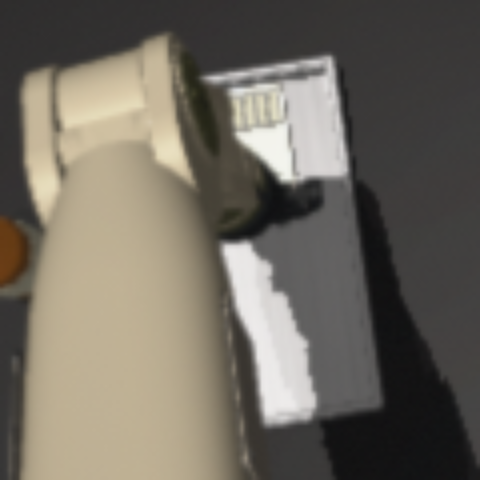

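Emit:
drive_tool(
  deltas=[-0.002, 0, 0, 0, 0, 0, 0.25, -0.002, 0, 0, 0, 0, 0, 0.25, -0.001, 0, 0, 0, 0, 0, 0.25, 0, 0, 0, 0, 0, 0, 0.25],
)

```text
clock: 7.28
eef_pos: [0.5774, 0.2535, 0.0053]
tcp_rot: [-0.084, 0.996, -0.0, 0.0]
contact_force: [0.3, 0.5, 0.8]
opening: 0.0213
```

Emit:
drive_tool(
  deltas=[-0.001, 0, 0, 0, 0, 0, 0.25, -0.001, 0, 0, 0, 0, 0, 0.25, 0, 0, 0, 0, 0, 0, 0.25],
)

```text
clock: 7.65
eef_pos: [0.5775, 0.2536, 0.0051]
tcp_rot: [-0.084, 0.996, -0.0, -0.002]
contact_force: [-5.6, -0.4, 3.9]
opening: 0.0213
```

Emit:
drive_tool(
  deltas=[-0.001, 0, 0, 0, 0, 0, 0.25, -0.001, 0, 0, 0, 0, 0, 0.25, 0, 0, 0, 0, 0, 0, 0.25],
)

```text
clock: 8.02
eef_pos: [0.5775, 0.2536, 0.0047]
tcp_rot: [-0.084, 0.996, -0.0, -0.003]
contact_force: [-9.4, -1.6, 6.9]
opening: 0.0213
```

```bash
python3 - <<'E'
from h import *
o=status();print(itr(o['eef_pos']))
E
```

```text
t 8.03 p [0.5775 0.2536 0.0047] x [-0.986 -0.168  0.007] z [-0.007 -0.002 -1.   ] j [16. 33. -8. 50.  0.  7.] F [-9.4 -1.6  6.9] op 0.0213
[ 0.02805359 -0.00944598  0.0047421 ]
```

Emit:
drive_tool(
  deltas=[0.007, 0, 0, 0, 0, 0, 0.25, 0.02, 0, -0.01, 0, 0.2, 0, 0.4, 0.03, 0, -0.05, 0, 0.2, 0, 1, 0.01, 0, -0.06, 0, 0, 0, 1, 0.01, 0, -0.06, 0, 0, 0, 1, 0, 0, -0.05, 0, 0, 0, 1, 0, 0, 0, 0, 0, 0, 1],
)

```text
clock: 8.9
eef_pos: [0.5097, 0.2425, 0.2409]
tcp_rot: [-0.084, 0.996, 0.001, 0.002]
contact_force: [0.7, -0.2, 0.3]
opening: 0.0856
```

```bash
python3 - <<'E'
from h import *
from plant import optics
import pickle
o=status();c=cal('wrist');p,d=optics.camera('wrist');pickle.dump((c,p,d,o),open('w5.pkl','wb'))
cv2.imwrite('pics/w5.png',cv2.resize(p[150:330,170:350],None,fx=3.3,fy=3.3,interpolation=cv2.INTER_CUBIC))
E
```

```text
t 8.9 p [0.5097 0.2425 0.2409] x [-0.986 -0.168 -0.004] z [ 0.004  0.002 -1.   ] j [17. 16.  2. 75.  0.  8.] F [ 0.7 -0.2  0.3] op 0.0856
```

View pics/w5.png

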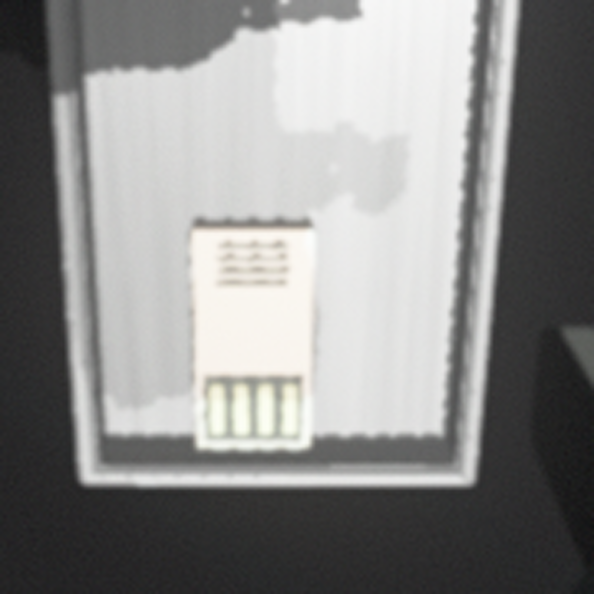

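```bash
python3 - <<'E'
from h import *
import pickle
c,p,d,o=pickle.load(open('w5.pkl','rb'))
q=(np.array([[191,227],[315,228],[311,449],[195,449]])+.5)/3.3-.5+[170,150]
w=world(c,q,z=.013);t=np.array([itr(x) for x in w]);print(t.round(4));print(t.mean(0))
q=(np.array([[112,437],[440,437]])+.5)/3.3-.5+[170,150]
print([itr(x).round(4) for x in world(c,q,z=.003)])
q=(np.array([[80,487],[475,485]])+.5)/3.3-.5+[170,150]
print([itr(x).round(4) for x in world(c,q,z=.025)])
E
```

```text
[[ 0.0379 -0.0376  0.013 ]
 [ 0.0381  0.0144  0.013 ]
 [ 0.1483  0.0151  0.013 ]
 [ 0.1485 -0.038   0.013 ]]
[ 0.09318019 -0.01151032  0.013     ]
[array([ 0.1494, -0.0776,  0.003 ]), array([0.1489, 0.0762, 0.003 ])]
[array([ 0.1606, -0.0894,  0.025 ]), array([0.159 , 0.0889, 0.025 ])]
```

```bash
python3 - <<'E'
from h import *
o=status();M,p=tool(o)
F=frame(0.3,30);z=F[:,2];G=np.array([.5775,-.148,.0633])+.011*z;print('G',G)
p,M=plan(p,M,G-.17*z,F,9,.85,3)
p,M=plan(p,M,G-.045*z,F,4,.85,3)
E
```

```text
t 8.95 p [0.5085 0.2421 0.238 ] x [-0.986 -0.168  0.   ] z [-0.001  0.001 -1.   ] j [17. 17.  2. 75.  0.  8.] F [-0.6 -0.7 -0.1] op 0.0851
G [ 0.58299992 -0.1479712   0.05377372]
0.008, -0.043, 0.004, 0.28, -3.33, 1.01, 0.85, 0.008, -0.043, 0.004, 0.28, -3.33, 1.01, 0.85, 0.007, -0.043, 0.004, 0.28, -3.33, 1.01, 0.85, 0.007, -0.043, 0.003, 0.28, -3.33, 1.01, 0.85, 0.006, -0.043, 0.003, 0.28, -3.33, 1.01, 0.85, 0.006, -0.043, 0.003, 0.28, -3.33, 1.01, 0.85, 0.005, -0.043, 0.003, 0.28, -3.33, 1.01, 0.85, 0.005, -0.043, 0.003, 0.28, -3.33, 1.01, 0.85, 0.004, -0.043, 0.003, 0.28, -3.33, 1.01, 0.85
end [ 0.498  -0.1484  0.2007] [ 0.5    0.002 -0.866] [-0.866 -0.005 -0.5  ]
-0, 0, 0.031, -0.01, 0, 0.01, 0.85, -0, -0, 0.031, -0.01, 0, 0.01, 0.85, -0, -0, 0.031, -0.01, 0, 0.01, 0.85, -0, -0, 0.032, -0.01, 0, 0.01, 0.85
end [ 0.5605 -0.1481  0.0925] [ 0.5    0.003 -0.866] [-0.866 -0.005 -0.5  ]
```

Emit:
drive_tool(
  deltas=[0.008, -0.043, 0.004, 0.28, -3.33, 1.01, 0.85, 0.008, -0.043, 0.004, 0.28, -3.33, 1.01, 0.85, 0.007, -0.043, 0.004, 0.28, -3.33, 1.01, 0.85, 0.007, -0.043, 0.003, 0.28, -3.33, 1.01, 0.85, 0.006, -0.043, 0.003, 0.28, -3.33, 1.01, 0.85, 0.006, -0.043, 0.003, 0.28, -3.33, 1.01, 0.85, 0.005, -0.043, 0.003, 0.28, -3.33, 1.01, 0.85, 0.005, -0.043, 0.003, 0.28, -3.33, 1.01, 0.85, 0.004, -0.043, 0.003, 0.28, -3.33, 1.01, 0.85, 0, 0, 0.031, 0, 0, 0, 0.85, 0, 0, 0.031, 0, 0, 0, 0.85, 0, 0, 0, 0, 0, 0, 0.85],
)

```text
clock: 10.45
eef_pos: [0.5245, -0.1478, 0.141]
tcp_rot: [-0.002, 0.967, 0.001, 0.253]
contact_force: [-1.7, 0.6, 0.3]
opening: 0.0725
```

```bash
python3 - <<'E'
from h import *
from plant import optics
import pickle
o=status();c=cal('wrist');p,d=optics.camera('wrist');pickle.dump((c,p,d,o),open('w6.pkl','wb'))
cv2.imwrite('pics/w6.png',cv2.resize(p,(800,600)))
M,q=tool(o)
F=frame(0.3,30);z=F[:,2];G=np.array([.5775,-.148,.0633])+.011*z
delta(o,G,F,1)
E
```

```text
t 10.45 p [ 0.5245 -0.1478  0.141 ] x [-0.872 -0.004 -0.49 ] z [ 0.49   0.004 -0.872] j [-33.  -1. -41.  25.  16. -30.] F [-1.7  0.6  0.3] op 0.0725
shift tool now [-0.0083 -0.0006  0.1047] turn deg [ 0.06 -0.69 -0.02] in target tool axes [-0.0071 -0.0005  0.1048]
```

View pics/w6.png

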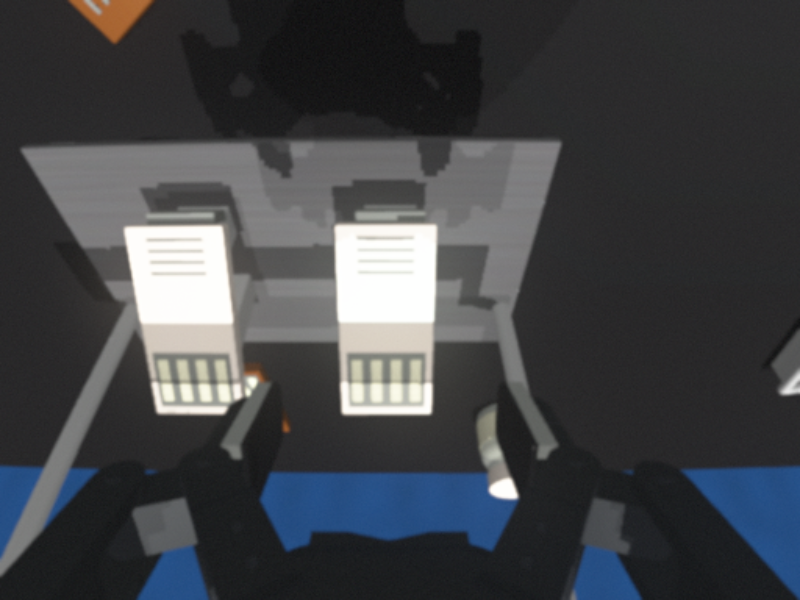

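```bash
python3 - <<'E'
from h import *
import pickle
c,p,d,o=pickle.load(open('w6.pkl','rb'))
for q in([[334,225],[437,225],[433,414],[341,414]],[[126,227],[223,226],[244,413],[156,414]]):
    q=(np.array(q)+.5)/800*512-.5
    cardfit(c,d,q)
o=status()
F=frame(0.3,30);z=F[:,2];G=np.array([.5775,-.148,.0633])+.011*z
delta(o,G,F,1)
E
```

```text
n [-0.506 -0.003  0.862] slope 30.42 rms  len 0.1092 w 0.0525 0.0535 centre [ 0.5771 -0.1482  0.0634] yaw 0.68
n [-0.505 -0.005  0.863] slope 30.34 rms  len 0.1094 w 0.0513 0.0529 centre [ 0.5782 -0.2577  0.0634] yaw -0.0
t 10.5 p [ 0.525  -0.148   0.1426] x [-0.871 -0.005 -0.491] z [ 0.491  0.003 -0.871] j [-33.  -1. -41.  25.  16. -30.] F [ 0.4 -0.8  1. ] op 0.0727
shift tool now [-0.0068 -0.0003  0.1059] turn deg [ 0.01 -0.58  0.03] in target tool axes [-0.0058 -0.0003  0.1059]
```

Emit:
drive_tool(
  deltas=[-0.003, 0, 0.03, 0, -0.5, 0, 0.85, -0.003, 0, 0.03, 0, 0, 0, 0.85, 0, 0, 0.02, 0, 0, 0, 0.85, 0, 0, 0.012, 0, 0, 0, 0.85, 0, 0, 0.006, 0, 0, 0, 0.85, 0, 0, 0, 0, 0, 0, 0.85],
)

```text
clock: 11.25
eef_pos: [0.5808, -0.1488, 0.0635]
tcp_rot: [-0.003, 0.966, -0.001, 0.26]
contact_force: [-0.1, -0.1, 0.2]
opening: 0.0727
```

```bash
python3 - <<'E'
from h import *
from plant import optics
o=status();p,d=optics.camera('wrist')
cv2.imwrite('pics/w7.png',cv2.resize(p,(800,600)))
F=frame(0.3,30);z=F[:,2];G=np.array([.5775,-.148,.0633])+.011*z
delta(o,G,F,1)
E
```

```text
t 11.25 p [ 0.5808 -0.1488  0.0635] x [-0.865 -0.006 -0.502] z [ 0.502  0.001 -0.865] j [-29.  11. -43.  10.  14. -26.] F [-0.1 -0.1  0.2] op 0.0727
shift tool now [0.003  0.0009 0.0095] turn deg [-0.12  0.16  0.1 ] in target tool axes [0.003  0.0009 0.0095]
```

View pics/w7.png

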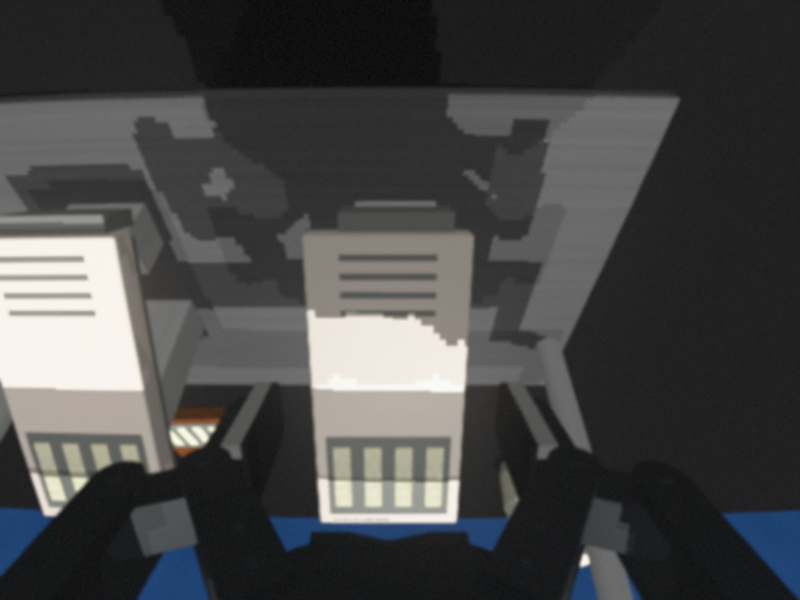

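Emit:
drive_tool(
  deltas=[0.002, 0.001, 0.006, 0, 0, 0, 0.85, 0.001, 0, 0.003, 0, 0, 0, 0.85, 0, 0, 0, 0, 0, 0, 0.7, 0, 0, 0, 0, 0, 0, 0.5, 0, 0, 0, 0, 0, 0, 0.4, 0, 0, 0, 0, 0, 0, 0.4, 0, 0, 0, 0, 0, 0, 0.4],
  squeeze=30,
)

```text
clock: 12.18
eef_pos: [0.5825, -0.1479, 0.0539]
tcp_rot: [-0.003, 0.966, -0.001, 0.26]
contact_force: [-3.9, 1.3, 3.2]
opening: 0.0512
```

```bash
python3 - <<'E'
from h import *
from plant import optics
o=status();p,d=optics.camera('wrist')
cv2.imwrite('pics/w8.png',cv2.resize(p,(800,600)))
F=frame(0.3,30);z=F[:,2];G=np.array([.5775,-.148,.0633])+.011*z
delta(o,G,F,1)
E
```

```text
t 12.18 p [ 0.5825 -0.1479  0.0539] x [-0.865 -0.006 -0.502] z [ 0.502  0.001 -0.865] j [-29.  12. -43.   8.  14. -26.] F [-3.9  1.3  3.2] op 0.0512
shift tool now [-0.0003 -0.0001  0.0003] turn deg [-0.12  0.14  0.09] in target tool axes [-0.0003 -0.0001  0.0003]
```

View pics/w8.png

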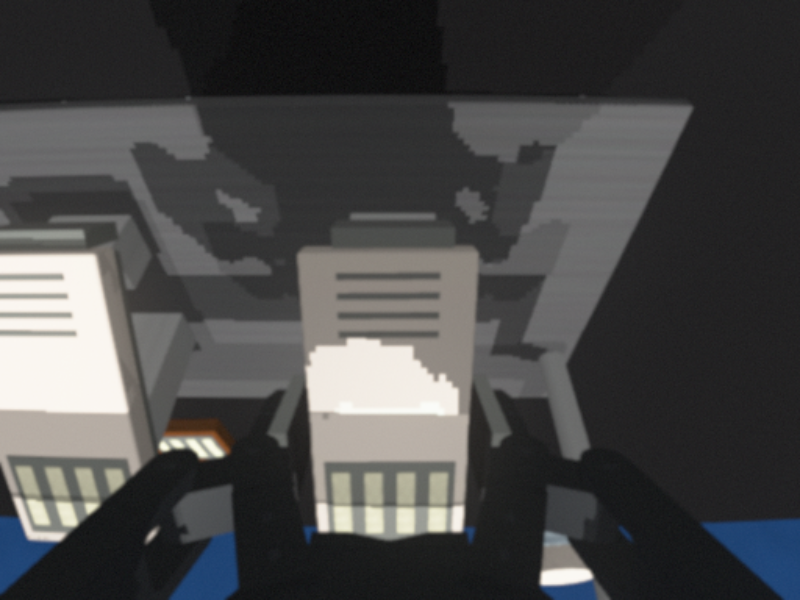

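Emit:
drive_tool(
  deltas=[0, 0, -0.005, 0, 0, 0, 0.4, 0, 0, -0.015, 0, 0, 0, 0.4, 0, 0, -0.03, 0, 0, 0, 0.4, 0, 0, -0.04, 0, 0, 0, 0.4, 0, 0, -0.04, 0, 0, 0, 0.4, 0, 0, 0, 0, 0, 0, 0.4, 0, 0, 0, 0, 0, 0, 0.4],
)

```text
clock: 13.1
eef_pos: [0.5173, -0.148, 0.1666]
tcp_rot: [-0.003, 0.965, -0.001, 0.26]
contact_force: [0.1, -0.4, 0.7]
opening: 0.0514
```

```bash
python3 - <<'E'
from h import *
from plant import optics
import pickle
o=status();c=cal('wrist');p,d=optics.camera('wrist');pickle.dump((c,p,d,o),open('w9.pkl','wb'))
cv2.imwrite('pics/w9.png',cv2.resize(p,(800,600)))
E
```

```text
t 13.1 p [ 0.5173 -0.148   0.1666] x [-0.864 -0.006 -0.503] z [ 0.503 -0.    -0.864] j [-34.  -4. -40.  28.  16. -30.] F [ 0.1 -0.4  0.7] op 0.0514
```

View pics/w9.png

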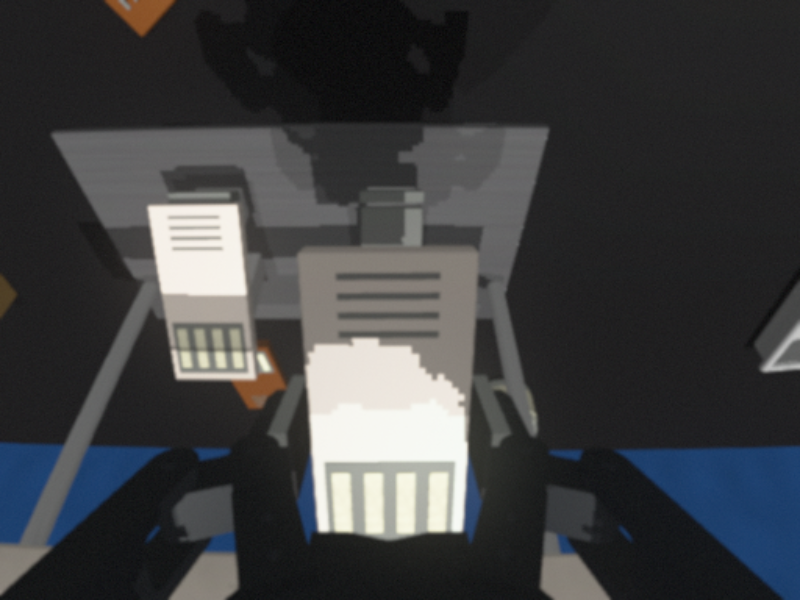

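```bash
python3 - <<'E'
from h import *
import pickle
c,p,d,o=pickle.load(open('w9.pkl','rb'))
M,t=tool(o)
q=(np.array([[300,253],[476,252],[465,525],[318,525]])+.5)/800*512-.5
pts,n=cardfit(c,d,q)
print('tool frame pts',((pts-t)@M).round(4).tolist(),'n',(M.T@n).round(3))
cv2.imwrite('pics/w9c.png',cv2.resize(p[150:350,180:320],None,fx=3,fy=3,interpolation=cv2.INTER_CUBIC))
# finger tip depth: cloud in tool frame
W=(cloud(c,d)-t)@M
for (u,v) in [(190,245),(188,255),(185,262),(313,245),(316,255),(178,275)]: print((u,v),W[v,u].round(4))
E
```

```text
n [-0.504 -0.003  0.864] slope 30.27 rms  len 0.098 w 0.0498 0.0522 centre [ 0.5069 -0.147   0.1731] yaw 1.23
tool frame pts [[0.0546, -0.0245, -0.0156], [0.0549, 0.0253, -0.0158], [-0.0431, 0.0277, -0.0159], [-0.0433, -0.0245, -0.0158]] n [ 0.001 -0.003 -1.   ]
(190, 245) [ 0.0117 -0.0286 -0.0127]
(188, 255) [ 0.011  -0.028  -0.0212]
(185, 262) [ 0.0115 -0.0279 -0.0283]
(313, 245) [ 0.0119  0.0327 -0.0131]
(316, 255) [ 0.0119  0.0321 -0.0228]
(178, 275) [ 0.0119 -0.0286 -0.039 ]
```

View pics/w9c.png

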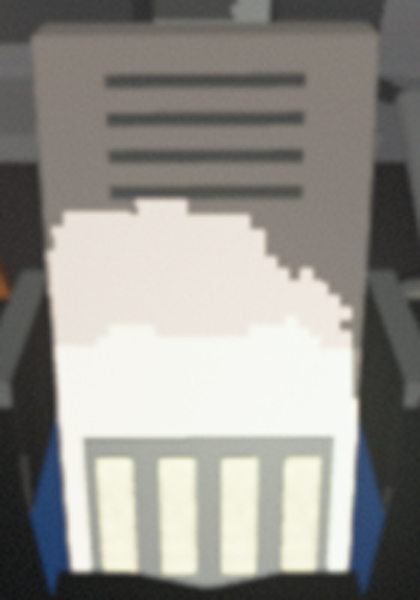

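```bash
python3 - <<'E'
from h import *
o=status();M,p=tool(o)
F=frame(9.4,10.3)
G=tr(.0375,-.0115,.0177)+.0107*F[:,2]-.0008*F[:,1];print('G',G)
p,M=plan(p,M,G+[0,0,.08],F,11,.4,3)
E
```

```text
t 13.15 p [ 0.517  -0.1477  0.1657] x [-0.865 -0.006 -0.502] z [ 0.502  0.001 -0.865] j [-34.  -4. -40.  28.  16. -30.] F [-0.4 -0.3 -0.4] op 0.051
G [0.58919286 0.25260236 0.00717243]
-0.002, 0.036, 0.009, -0.3, 1.8, -0.77, 0.4, -0.003, 0.036, 0.01, -0.3, 1.8, -0.77, 0.4, -0.004, 0.036, 0.01, -0.3, 1.8, -0.77, 0.4, -0.005, 0.036, 0.01, -0.3, 1.8, -0.77, 0.4, -0.005, 0.036, 0.01, -0.3, 1.8, -0.77, 0.4, -0.006, 0.036, 0.01, -0.3, 1.8, -0.77, 0.4, -0.007, 0.036, 0.01, -0.3, 1.8, -0.77, 0.4, -0.008, 0.036, 0.009, -0.3, 1.8, -0.77, 0.4, -0.009, 0.035, 0.009, -0.3, 1.8, -0.77, 0.4, -0.009, 0.035, 0.01, -0.3, 1.8, -0.77, 0.4, -0.011, 0.035, 0.009, -0.3, 1.8, -0.77, 0.4
end [0.5896 0.2522 0.0872] [ 0.176  0.03  -0.984] [-0.971 -0.16  -0.178]
```

Emit:
drive_tool(
  deltas=[-0.002, 0.036, 0.009, -0.3, 1.8, -0.77, 0.4, -0.003, 0.036, 0.01, -0.3, 1.8, -0.77, 0.4, -0.004, 0.036, 0.01, -0.3, 1.8, -0.77, 0.4, -0.005, 0.036, 0.01, -0.3, 1.8, -0.77, 0.4, -0.005, 0.036, 0.01, -0.3, 1.8, -0.77, 0.4, -0.006, 0.036, 0.01, -0.3, 1.8, -0.77, 0.4, -0.007, 0.036, 0.01, -0.3, 1.8, -0.77, 0.4, -0.008, 0.036, 0.009, -0.3, 1.8, -0.77, 0.4, -0.009, 0.035, 0.009, -0.3, 1.8, -0.77, 0.4, -0.009, 0.035, 0.01, -0.3, 1.8, -0.77, 0.4, -0.011, 0.035, 0.009, -0.3, 1.8, -0.77, 0.4, 0, 0, 0, 0, 0, 0, 0.4, 0, 0, 0, 0, 0, 0, 0.4],
)

```text
clock: 14.78
eef_pos: [0.589, 0.2517, 0.0858]
tcp_rot: [-0.082, 0.993, 0.007, 0.088]
contact_force: [-0.6, 0.2, 0.0]
opening: 0.0514
```

```bash
python3 - <<'E'
from h import *
from plant import optics
import pickle
o=status();c=cal('wrist');p,d=optics.camera('wrist');pickle.dump((c,p,d,o),open('w10.pkl','wb'))
cv2.imwrite('pics/w10.png',cv2.resize(p,(800,600)))
M,p=tool(o)
F=frame(9.4,10.3)
G=tr(.0375,-.0115,.0177)+.0107*F[:,2]-.0008*F[:,1];delta(o,G+[0,0,.015],F,1)
plan(p,M,G+[0,0,.015],F,3,.4,4)
E
```

```text
t 14.78 p [0.589  0.2517 0.0858] x [-0.971 -0.161 -0.176] z [ 0.174  0.028 -0.984] j [ 17.  22. -14.  44.  -1.   7.] F [-0.6  0.2  0. ] op 0.0514
shift tool now [0.0108 0.0009 0.0627] turn deg [-0.02 -0.17 -0.  ] in target tool axes [0.011  0.0008 0.0627]
0.0036, 0.0003, 0.0209, -0.01, -0.06, -0, 0.4, 0.0036, 0.0003, 0.0209, -0.01, -0.06, -0, 0.4, 0.0037, 0.0003, 0.0209, -0.01, -0.06, -0, 0.4
end [0.5892 0.2526 0.0222] [ 0.177  0.029 -0.984] [-0.971 -0.161 -0.179]
```

View pics/w10.png

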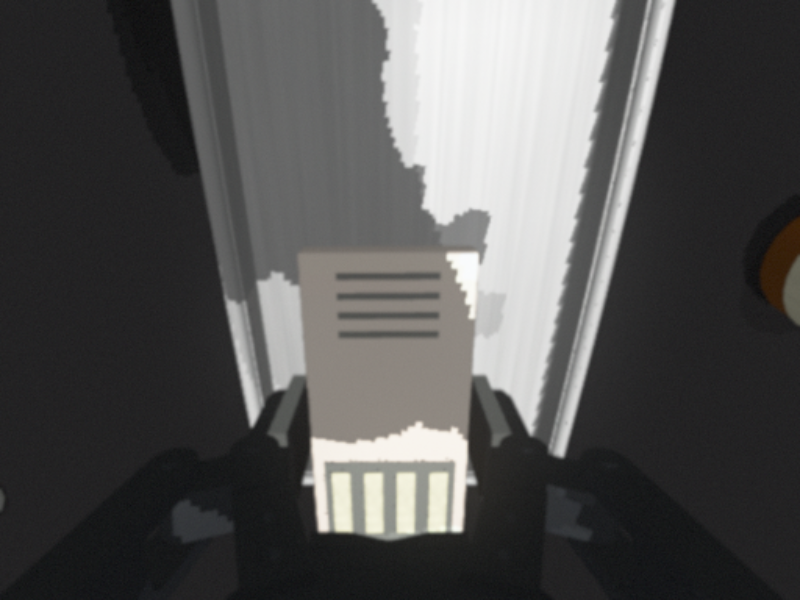

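Card firmly held, in line with the tray. Descend to 15 mm above, then to about 2 mm.

Emit:
drive_tool(
  deltas=[0.0036, 0.0003, 0.021, 0, 0, 0, 0.4, 0.0036, 0.0003, 0.021, 0, 0, 0, 0.4, 0.0037, 0.0003, 0.021, 0, -0.17, 0, 0.4, 0.0018, 0, 0.0098, 0, 0, 0, 0.4, 0, 0, 0, 0, 0, 0, 0.4, 0, 0, 0, 0, 0, 0, 0.4],
)

```text
clock: 15.58
eef_pos: [0.5912, 0.2528, 0.0149]
tcp_rot: [-0.081, 0.992, 0.008, 0.092]
contact_force: [0.3, 0.1, -0.2]
opening: 0.0514
```

```bash
python3 - <<'E'
from h import *
o=status();M,p=tool(o)
F=frame(9.4,10.3)
G=tr(.0375,-.0115,.0177)+.0107*F[:,2]-.0008*F[:,1];delta(o,G,F,1)
plan(p,M,G+[0,0,.001],F,2,.4,4)
E
```

```text
t 15.57 p [0.5912 0.2528 0.0149] x [-0.97  -0.159 -0.183] z [ 0.181  0.03  -0.983] j [ 17.  26. -19.  35.  -1.   7.] F [ 0.3  0.1 -0.2] op 0.0514
shift tool now [0.0034 0.0001 0.0072] turn deg [ 0.02  0.26 -0.06] in target tool axes [0.0033 0.0001 0.0072]
0.0016, 0.0001, 0.0031, 0.01, 0.13, -0.03, 0.4, 0.0016, 0, 0.0031, 0.01, 0.13, -0.03, 0.4
end [0.5892 0.2526 0.0082] [ 0.176  0.029 -0.984] [-0.971 -0.161 -0.179]
```

Emit:
drive_tool(
  deltas=[0.0016, 0.0001, 0.003, 0, 0.15, 0, 0.4, 0.0016, 0, 0.003, 0, 0.1, 0, 0.4, 0, 0, 0, 0, 0, 0, 0.4, 0.0001, 0, 0.0008, 0, 0, 0, 0.4, 0, 0, 0, 0, 0, 0, 0.4],
)

```text
clock: 16.2
eef_pos: [0.5886, 0.2527, 0.0068]
tcp_rot: [-0.081, 0.993, 0.008, 0.089]
contact_force: [-1.1, 0.5, 1.2]
opening: 0.0511
```

```bash
python3 - <<'E'
from h import *
from plant import optics
o=status();M,p=tool(o)
F=frame(9.4,10.3)
G=tr(.0375,-.0115,.0177)+.0107*F[:,2]-.0008*F[:,1];delta(o,G,F,1)
p,d=optics.camera('side');cv2.imwrite('pics/s11.png',cv2.resize(p[220:350,130:290],None,fx=5,fy=4.6,interpolation=cv2.INTER_CUBIC))
E
```

```text
t 16.2 p [0.5886 0.2527 0.0068] x [-0.971 -0.16  -0.178] z [ 0.175  0.029 -0.984] j [ 17.  27. -19.  34.  -1.   7.] F [-1.1  0.5  1.2] op 0.0511
shift tool now [-0.0006 -0.0002 -0.0002] turn deg [ 0.02 -0.06 -0.04] in target tool axes [-0.0006 -0.0002 -0.0002]
```

View pics/s11.png

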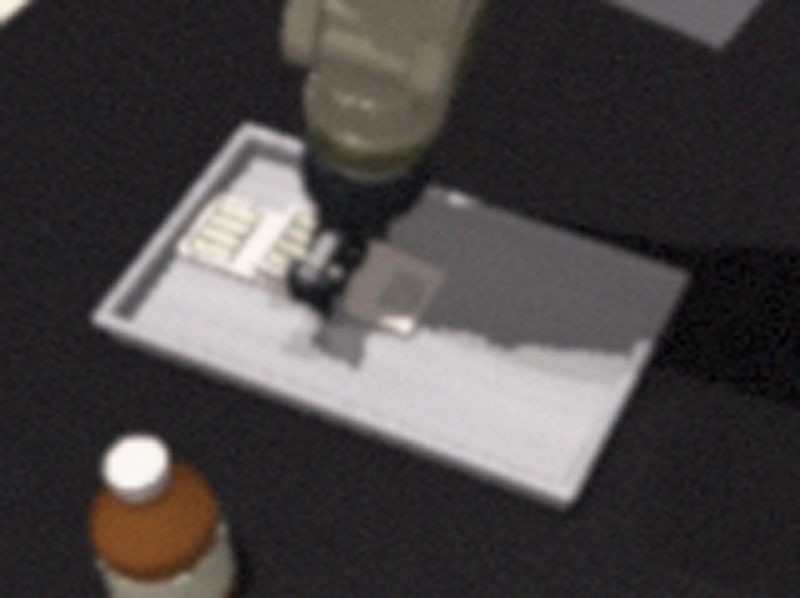

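Emit:
drive_tool(
  deltas=[0, 0, 0.0005, 0, 0, 0, 0.4, 0, 0, 0, 0, 0, 0, 0.62, 0, 0, 0, 0, 0, 0, 0.66, 0, 0, 0, 0, 0, 0, 0.72, 0, 0, 0, 0, 0, 0, 0.8],
)

```text
clock: 16.88
eef_pos: [0.5884, 0.2527, 0.006]
tcp_rot: [-0.081, 0.993, 0.007, 0.089]
contact_force: [0.0, -0.6, 0.3]
opening: 0.0684
```

Emit:
drive_tool(
  deltas=[0, 0, -0.01, 0, 0, 0, 0.85, 0, 0, -0.04, 0, 0, 0, 1, 0.005, 0, -0.05, 0, 3, 0, 1, 0.01, 0, -0.05, 0, 3, 0, 1, 0.01, 0, -0.05, 0, 3, 0, 1, 0, 0, -0.02, 0, 0, 0, 1, 0, 0, 0, 0, 0, 0, 1],
)

```text
clock: 17.75
eef_pos: [0.5375, 0.2444, 0.2238]
tcp_rot: [-0.082, 0.997, 0.002, 0.013]
contact_force: [0.1, 0.3, -0.4]
opening: 0.0854
```

```bash
python3 - <<'E'
from h import *
from plant import optics
import pickle
o=status();c=cal('wrist');p,d=optics.camera('wrist');pickle.dump((c,p,d,o),open('w12.pkl','wb'))
cv2.imwrite('pics/w12.png',cv2.resize(p[150:330,170:350],None,fx=3.3,fy=3.3,interpolation=cv2.INTER_CUBIC))
E
```

```text
t 17.75 p [0.5375 0.2444 0.2238] x [-0.986 -0.163 -0.026] z [ 0.026  0.005 -1.   ] j [17. 19.  2. 72. -0.  7.] F [ 0.1  0.3 -0.4] op 0.0854
```

View pics/w12.png

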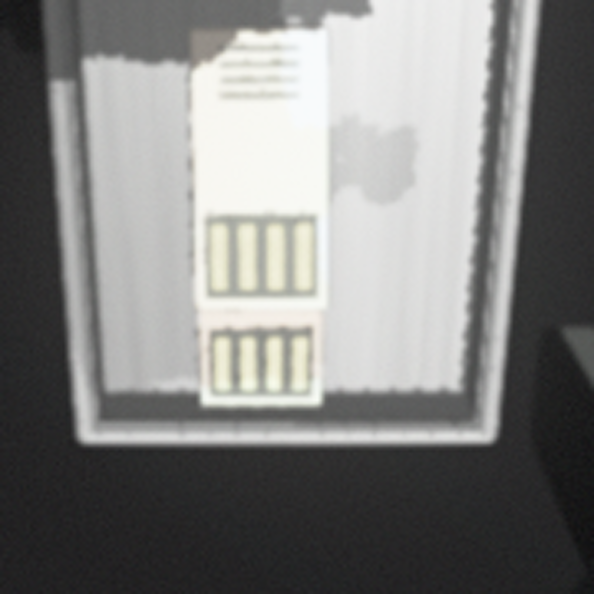

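```bash
python3 - <<'E'
from h import *
import pickle
c,p,d,o=pickle.load(open('w12.pkl','rb'))
f=lambda q:(np.array(q)+.5)/3.3-.5+[170,150]
pts,n=cardfit(c,d,f([[190,31],[328,29],[327,307],[195,308]]))
T=np.array([itr(x) for x in pts]);print('b',T.round(4).tolist());print('b centre',itr(pts.mean(0)-.005*n))
print('a win',[itr(x).round(4) for x in world(c,f([[201,405],[323,404]]),z=.013)])
print('wall base',[itr(x).round(4) for x in world(c,f([[112,391],[455,391]]),z=.003)])
E
```

```text
n [-0.182 -0.029  0.983] slope 10.63 rms  len 0.1082 w 0.0517 0.0518 centre [0.5869 0.2528 0.0169] yaw 9.77
b [[-0.0166, -0.0378, 0.0119], [-0.0173, 0.0138, 0.0117], [0.0893, 0.0146, 0.0317], [0.0896, -0.0373, 0.0319]]
b centre [ 0.0371881  -0.01168223  0.01690841]
a win [array([ 0.148 , -0.0374,  0.013 ]), array([0.1475, 0.0155, 0.013 ])]
wall base [array([ 0.1477, -0.0774,  0.003 ]), array([0.148 , 0.0747, 0.003 ])]
```

```bash
python3 - <<'E'
from h import *
o=status();M,p=tool(o)
F=frame(0.3,30);z=F[:,2];G=np.array([.5783,-.258,.0633])+.015*z;print('G',G)
p,M=plan(p,M,G-.18*z,F,12,.85,3)
E
```

```text
t 17.8 p [0.5366 0.2441 0.2219] x [-0.986 -0.163 -0.023] z [ 0.023  0.004 -1.   ] j [17. 19.  2. 72. -0.  7.] F [-1.2  0.6  0.4] op 0.0851
G [ 0.5857999  -0.25796073  0.05030962]
0.01, -0.041, 0.001, 0.21, -2.38, 0.73, 0.85, 0.01, -0.041, 0.001, 0.21, -2.38, 0.73, 0.85, 0.009, -0.041, 0.001, 0.21, -2.38, 0.73, 0.85, 0.009, -0.041, 0, 0.21, -2.38, 0.73, 0.85, 0.008, -0.041, 0, 0.21, -2.38, 0.73, 0.85, 0.008, -0.041, -0, 0.21, -2.38, 0.73, 0.85, 0.007, -0.041, -0, 0.21, -2.38, 0.73, 0.85, 0.007, -0.042, -0, 0.21, -2.38, 0.73, 0.85, 0.006, -0.042, -0.001, 0.21, -2.38, 0.73, 0.85, 0.005, -0.042, -0.001, 0.21, -2.38, 0.73, 0.85, 0.005, -0.042, -0.001, 0.21, -2.38, 0.73, 0.85, 0.004, -0.041, -0, 0.21, -2.38, 0.73, 0.85
end [ 0.496  -0.2583  0.2063] [ 0.499  0.003 -0.866] [-0.866 -0.005 -0.499]
```

Emit:
drive_tool(
  deltas=[0.01, -0.041, 0.001, 0.21, -2.38, 0.73, 0.85, 0.01, -0.041, 0.001, 0.21, -2.38, 0.73, 0.85, 0.009, -0.041, 0.001, 0.21, -2.38, 0.73, 0.85, 0.009, -0.041, 0, 0.21, -2.38, 0.73, 0.85, 0.008, -0.041, 0, 0.21, -2.38, 0.73, 0.85, 0.008, -0.041, 0, 0.21, -2.38, 0.73, 0.85, 0.007, -0.041, 0, 0.21, -2.38, 0.73, 0.85, 0.007, -0.042, 0, 0.21, -2.38, 0.73, 0.85, 0.006, -0.042, -0.001, 0.21, -2.38, 0.73, 0.85, 0.005, -0.042, -0.001, 0.21, -2.38, 0.73, 0.85, 0.005, -0.042, -0.001, 0.21, -2.38, 0.73, 0.85, 0.004, -0.041, 0, 0.21, -2.38, 0.73, 0.85, 0, 0, 0.04, 0, 0, 0, 0.85, 0, 0, 0.04, 0, 0, 0, 0.85, 0, 0, 0, 0, 0, 0, 0.85, 0, 0, 0, 0, 0, 0, 0.85],
)

```text
clock: 19.8
eef_pos: [0.5348, -0.2576, 0.1359]
tcp_rot: [-0.003, 0.966, 0.001, 0.257]
contact_force: [0.6, -0.2, -0.0]
opening: 0.0725
```

```bash
python3 - <<'E'
from h import *
from plant import optics
import pickle
o=status();c=cal('wrist');p,d=optics.camera('wrist');pickle.dump((c,p,d,o),open('w13.pkl','wb'))
cv2.imwrite('pics/w13.png',cv2.resize(p,(800,600)))
F=frame(0.3,30);z=F[:,2];G=np.array([.5783,-.258,.0633])+.015*z
delta(o,G,F,1)
E
```

```text
t 19.8 p [ 0.5348 -0.2576  0.1359] x [-0.868 -0.005 -0.496] z [ 0.496  0.003 -0.868] j [-44.   6. -34.  27.  20. -40.] F [ 0.6 -0.2 -0. ] op 0.0725
shift tool now [-0.0017 -0.0007  0.0996] turn deg [ 0.04 -0.23  0.05] in target tool axes [-0.0013 -0.0006  0.0996]
```

View pics/w13.png

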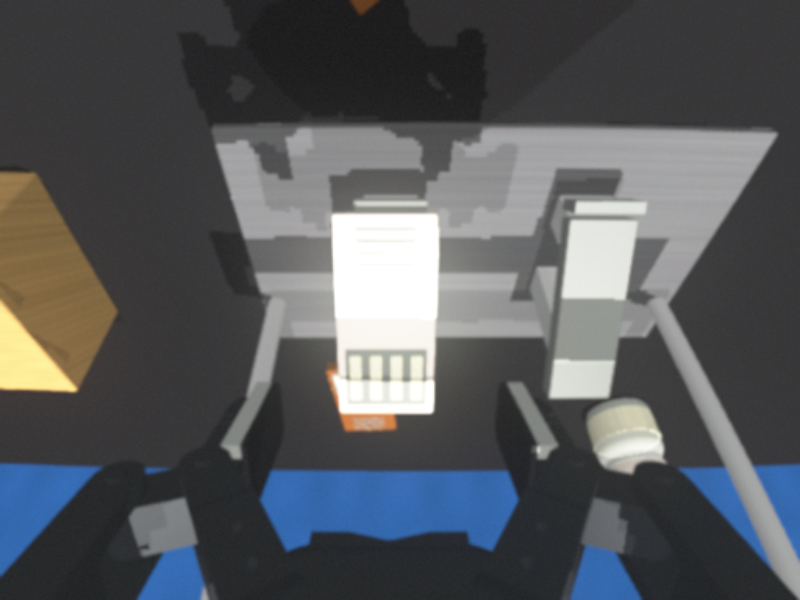

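```bash
python3 - <<'E'
from h import *
import pickle
c,p,d,o=pickle.load(open('w13.pkl','rb'))
cardfit(c,d,(np.array([[333,213],[438,213],[435,413],[338,413]])+.5)/800*512-.5)
E
```

```text
n [-0.506 -0.004  0.863] slope 30.4 rms  len 0.1104 w 0.0509 0.0543 centre [ 0.5779 -0.2582  0.0632] yaw 0.56
```

Emit:
drive_tool(
  deltas=[0, 0, 0.03, 0, -0.2, 0, 0.85, 0, 0, 0.03, 0, 0, 0, 0.85, 0, 0, 0.02, 0, 0, 0, 0.85, 0, 0, 0.006, 0, 0, 0, 0.85, 0, 0, 0, 0, 0, 0, 0.85, 0, 0, 0, 0, 0, 0, 0.85],
)

```text
clock: 20.6
eef_pos: [0.5787, -0.2586, 0.0633]
tcp_rot: [-0.003, 0.966, -0.0, 0.26]
contact_force: [0.2, 0.0, 0.5]
opening: 0.0728
```

```bash
python3 - <<'E'
from h import *
o=status()
F=frame(0.3,30);z=F[:,2];G=np.array([.5783,-.258,.0633])+.015*z
delta(o,G,F,1)
E
```

```text
t 20.6 p [ 0.5787 -0.2586  0.0633] x [-0.865 -0.006 -0.502] z [ 0.502  0.001 -0.865] j [-40.  15. -36.  15.  19. -37.] F [0.2 0.  0.5] op 0.0728
shift tool now [0.0004 0.0007 0.0148] turn deg [-0.1   0.12  0.09] in target tool axes [0.0004 0.0006 0.0148]
```

Emit:
drive_tool(
  deltas=[0, 0.0005, 0.01, 0, 0, 0, 0.85, 0, 0, 0.005, 0, 0, 0, 0.85, 0, 0, 0, 0, 0, 0, 0.7, 0, 0, 0, 0, 0, 0, 0.5, 0, 0, 0, 0, 0, 0, 0.4, 0, 0, 0, 0, 0, 0, 0.4, 0, 0, 0, 0, 0, 0, 0.4],
  squeeze=30,
)

```text
clock: 21.48
eef_pos: [0.5859, -0.2576, 0.049]
tcp_rot: [-0.003, 0.966, 0.0, 0.259]
contact_force: [0.3, 0.1, -1.7]
opening: 0.0514
```

Emit:
drive_tool(
  deltas=[0, 0, -0.005, 0, 0, 0, 0.4, 0, 0, -0.015, 0, 0, 0, 0.4, 0, 0, -0.03, 0, 0, 0, 0.4, 0, 0, -0.04, 0, 0, 0, 0.4, 0, 0, -0.045, 0, 0, 0, 0.4, 0, 0, 0, 0, 0, 0, 0.4, 0, 0, 0, 0, 0, 0, 0.4],
)

```text
clock: 22.35
eef_pos: [0.5181, -0.258, 0.1663]
tcp_rot: [-0.003, 0.966, -0.0, 0.259]
contact_force: [0.1, 0.1, -0.9]
opening: 0.0514
```

```bash
python3 - <<'E'
from h import *
from plant import optics
import pickle
o=status();c=cal('wrist');p,d=optics.camera('wrist');pickle.dump((c,p,d,o),open('w14.pkl','wb'))
cv2.imwrite('pics/w14.png',cv2.resize(p,(800,600)))
E
```

```text
t 22.35 p [ 0.5181 -0.258   0.1663] x [-0.865 -0.006 -0.501] z [ 0.501  0.001 -0.865] j [-45.   3. -33.  32.  21. -42.] F [ 0.1  0.1 -0.9] op 0.0514
```

View pics/w14.png

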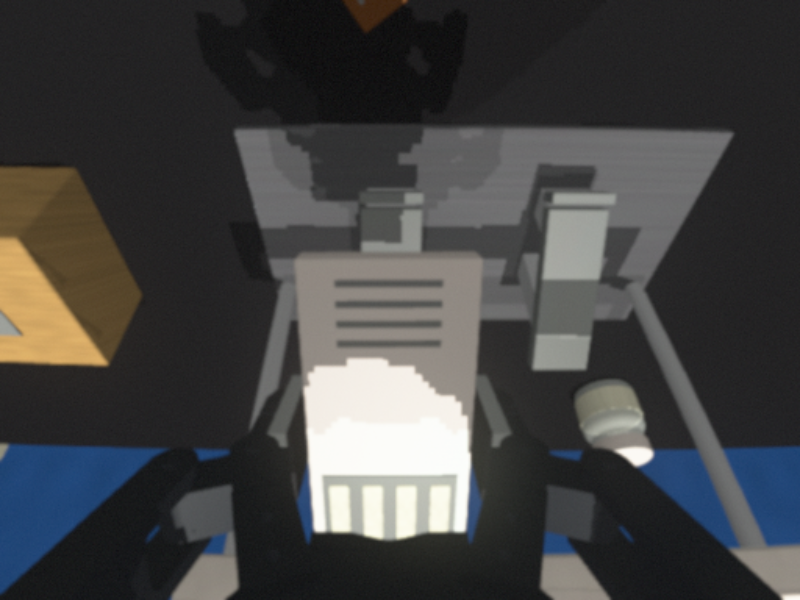

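```bash
python3 - <<'E'
from h import *
import pickle
c,p,d,o=pickle.load(open('w14.pkl','rb'))
M,t=tool(o)
q=(np.array([[297,259],[481,258],[469,525],[315,525]])+.5)/800*512-.5
pts,n=cardfit(c,d,q)
print('tool frame pts',((pts-t)@M).round(4).tolist(),'n',(M.T@n).round(3))
tx=((pts-t)@M)[:2,0].mean(); tz=((pts-t)@M)[:,2].mean()+.005
print('centre tool x',tx-.055,'z',tz)
F=frame(9.4,10)
G=tr(-.0205,-.0116,.0178)-tz*F[:,2]-(tx-.055)*F[:,0]-.0008*F[:,1];print('G',G)
o=status();M,p=tool(o)
plan(p,M,G+[0,0,.08],F,13,.4,3)
E
```

```text
n [-0.503 -0.003  0.864] slope 30.22 rms  len 0.0919 w 0.05 0.0522 centre [ 0.5028 -0.2568  0.1763] yaw 1.14
tool frame pts [[0.0541, -0.0243, -0.0212], [0.0544, 0.0258, -0.0213], [-0.0376, 0.0279, -0.0215], [-0.0377, -0.0243, -0.0214]] n [ 0.003 -0.001 -1.   ]
centre tool x -0.0007225769279747898 z -0.016329407540982107
G [0.53219596 0.24306522 0.0015932 ]
t 22.4 p [ 0.518  -0.2575  0.1653] x [-0.866 -0.005 -0.5  ] z [ 0.5    0.002 -0.866] j [-45.   3. -33.  32.  21. -42.] F [ 0.8  0.7 -0.5] op 0.0514
0.002, 0.039, 0.006, -0.24, 1.54, -0.66, 0.4, 0.001, 0.038, 0.006, -0.24, 1.54, -0.66, 0.4, 0.001, 0.038, 0.007, -0.24, 1.54, -0.66, 0.4, 0, 0.039, 0.007, -0.24, 1.54, -0.66, 0.4, -0, 0.038, 0.007, -0.24, 1.54, -0.66, 0.4, -0.001, 0.038, 0.007, -0.24, 1.54, -0.66, 0.4, -0.002, 0.038, 0.007, -0.24, 1.54, -0.66, 0.4, -0.002, 0.038, 0.007, -0.24, 1.54, -0.66, 0.4, -0.003, 0.039, 0.008, -0.24, 1.54, -0.66, 0.4, -0.004, 0.038, 0.008, -0.24, 1.54, -0.66, 0.4, -0.004, 0.038, 0.007, -0.24, 1.54, -0.66, 0.4, -0.005, 0.038, 0.008, -0.24, 1.54, -0.66, 0.4, -0.005, 0.039, 0.007, -0.24, 1.54, -0.66, 0.4
end [0.5319 0.2432 0.0819] [ 0.17   0.028 -0.985] [-0.972 -0.161 -0.173]
```

Emit:
drive_tool(
  deltas=[0.002, 0.039, 0.006, -0.24, 1.54, -0.66, 0.4, 0.001, 0.038, 0.006, -0.24, 1.54, -0.66, 0.4, 0.001, 0.038, 0.007, -0.24, 1.54, -0.66, 0.4, 0, 0.039, 0.007, -0.24, 1.54, -0.66, 0.4, 0, 0.038, 0.007, -0.24, 1.54, -0.66, 0.4, -0.001, 0.038, 0.007, -0.24, 1.54, -0.66, 0.4, -0.002, 0.038, 0.007, -0.24, 1.54, -0.66, 0.4, -0.002, 0.038, 0.007, -0.24, 1.54, -0.66, 0.4, -0.003, 0.039, 0.008, -0.24, 1.54, -0.66, 0.4, -0.004, 0.038, 0.008, -0.24, 1.54, -0.66, 0.4, -0.004, 0.038, 0.007, -0.24, 1.54, -0.66, 0.4, -0.005, 0.038, 0.008, -0.24, 1.54, -0.66, 0.4, -0.005, 0.039, 0.007, -0.24, 1.54, -0.66, 0.4, 0, 0, 0, 0, 0, 0, 0.4, 0, 0, 0, 0, 0, 0, 0.4],
)

```text
clock: 24.28
eef_pos: [0.5312, 0.2427, 0.0806]
tcp_rot: [-0.082, 0.993, 0.006, 0.085]
contact_force: [-0.7, -0.9, -0.4]
opening: 0.051
```

```bash
python3 - <<'E'
from h import *
from plant import optics
o=status();M,p=tool(o)
F=frame(9.4,10)
G=tr(-.0205,-.0116,.0178)+.0163*F[:,2]+.0007*F[:,0]-.0008*F[:,1]
delta(o,G+[0,0,.008],F,1)
plan(p,M,G+[0,0,.008],F,4,.4,4)
p,d=optics.camera('side');cv2.imwrite('pics/s15.png',cv2.resize(p[220:350,130:290],None,fx=5,fy=4.6,interpolation=cv2.INTER_CUBIC))
E
```

```text
t 24.27 p [0.5312 0.2427 0.0806] x [-0.972 -0.162 -0.17 ] z [ 0.168  0.026 -0.985] j [ 17.  17. -22.  41.  -1.   8.] F [-0.7 -0.9 -0.4] op 0.051
shift tool now [0.011  0.0004 0.0701] turn deg [-0.09 -0.19  0.09] in target tool axes [0.0112 0.0002 0.0701]
0.0028, 0.0001, 0.0175, -0.02, -0.05, 0.02, 0.4, 0.0028, 0.0001, 0.0175, -0.02, -0.05, 0.02, 0.4, 0.0027, 0.0001, 0.0176, -0.02, -0.05, 0.02, 0.4, 0.0028, 0, 0.0175, -0.02, -0.05, 0.02, 0.4
end [0.5322 0.2431 0.0096] [ 0.172  0.028 -0.985] [-0.972 -0.161 -0.174]
```

View pics/s15.png

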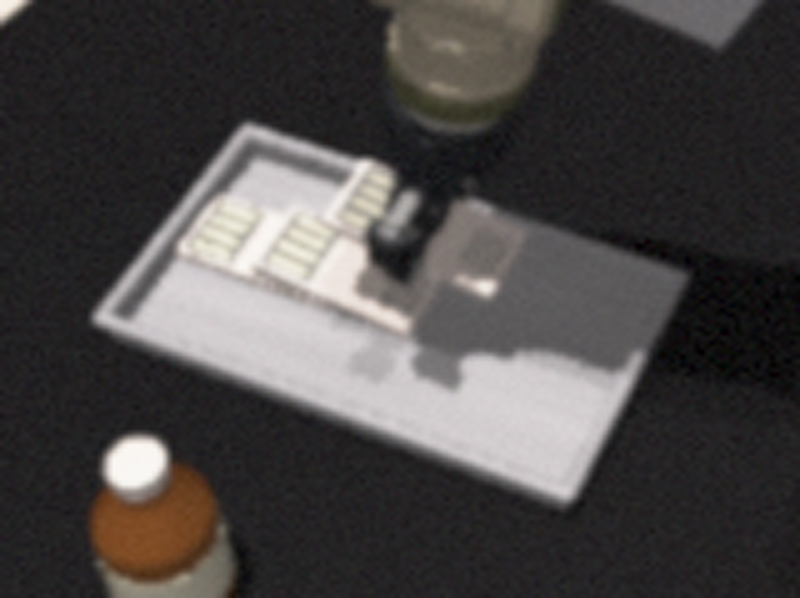

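Emit:
drive_tool(
  deltas=[0.0028, 0.0001, 0.0175, 0, 0, 0, 0.4, 0.0028, 0.0001, 0.0175, 0, 0, 0, 0.4, 0.0028, 0.0001, 0.0175, 0, -0.1, 0, 0.4, 0.0028, 0, 0.013, 0, 0, 0, 0.4, 0, 0, 0.0045, 0, 0, 0, 0.4, 0, 0, 0, 0, 0, 0, 0.4, 0, 0, 0, 0, 0, 0, 0.4],
)

```text
clock: 25.2
eef_pos: [0.534, 0.2433, 0.012]
tcp_rot: [-0.082, 0.993, 0.007, 0.088]
contact_force: [0.3, -0.8, -0.6]
opening: 0.0516
```

```bash
python3 - <<'E'
from h import *
o=status();M,p=tool(o)
F=frame(9.4,10)
G=tr(-.0205,-.0116,.0178)+.0163*F[:,2]+.0007*F[:,0]-.0008*F[:,1]
delta(o,G,F,1)
E
```

```text
t 25.2 p [0.534  0.2433 0.012 ] x [-0.971 -0.161 -0.176] z [ 0.174  0.028 -0.984] j [ 17.  22. -27.  32.  -1.   8.] F [ 0.3 -0.8 -0.6] op 0.0516
shift tool now [0.0036 0.     0.0099] turn deg [-0.05  0.15  0.03] in target tool axes [0.0036 0.     0.0099]
```

Emit:
drive_tool(
  deltas=[0.0018, 0, 0.004, 0, 0.1, 0, 0.4, 0.0018, 0, 0.004, 0, 0, 0, 0.4, 0, 0, 0.001, 0, 0, 0, 0.4, 0, 0, 0, 0, 0, 0, 0.4, 0, 0, 0, 0, 0, 0, 0.4],
)

```text
clock: 25.82
eef_pos: [0.5318, 0.2431, 0.0022]
tcp_rot: [-0.082, 0.993, 0.007, 0.087]
contact_force: [0.9, 0.2, 4.4]
opening: 0.0514
```

```bash
python3 - <<'E'
from h import *
from plant import optics
o=status();M,p=tool(o)
F=frame(9.4,10)
G=tr(-.0205,-.0116,.0178)+.0163*F[:,2]+.0007*F[:,0]-.0008*F[:,1]
delta(o,G,F,1)
p,d=optics.camera('side');cv2.imwrite('pics/s16.png',cv2.resize(p[220:350,130:290],None,fx=5,fy=4.6,interpolation=cv2.INTER_CUBIC))
E
```

```text
t 25.82 p [0.5318 0.2431 0.0022] x [-0.971 -0.161 -0.174] z [ 0.172  0.028 -0.985] j [ 17.  22. -27.  30.  -1.   8.] F [0.9 0.2 4.4] op 0.0514
shift tool now [-0.0003 -0.0001  0.0006] turn deg [-0.04  0.02  0.04] in target tool axes [-0.0003 -0.0001  0.0006]
```

View pics/s16.png

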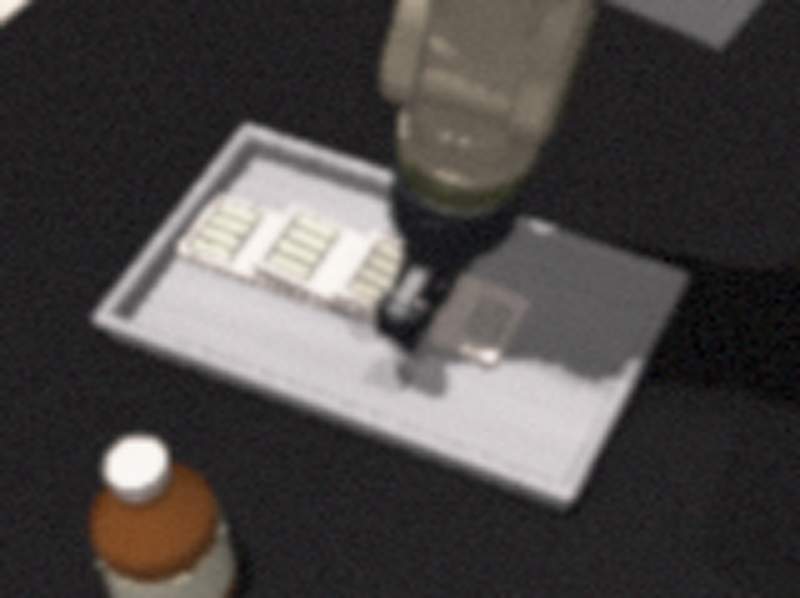

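Vertical contact force is 4.4 N, so the card is down. Release and retreat.

Emit:
drive_tool(
  deltas=[0, 0, 0, 0, 0, 0, 0.62, 0, 0, 0, 0, 0, 0, 0.66, 0, 0, 0, 0, 0, 0, 0.72, 0, 0, 0, 0, 0, 0, 0.8],
)

```text
clock: 26.38
eef_pos: [0.5311, 0.2428, 0.0016]
tcp_rot: [-0.082, 0.993, 0.007, 0.086]
contact_force: [0.3, -0.6, 0.2]
opening: 0.0682
```

Emit:
drive_tool(
  deltas=[0, 0, -0.01, 0, 0, 0, 0.85, 0, 0, -0.04, 0, 0, 0, 1, 0.005, 0, -0.05, 0, 3, 0, 1, 0.005, 0, -0.05, 0, 3, 0, 1, 0.005, 0, -0.05, 0, 3, 0, 1, 0, 0, -0.03, 0, 0, 0, 1, 0, 0, 0, 0, 0, 0, 1, 0, 0, 0, 0, 0, 0, 1],
)

```text
clock: 27.38
eef_pos: [0.4892, 0.2361, 0.2276]
tcp_rot: [-0.082, 0.997, 0.0, 0.008]
contact_force: [0.6, -0.4, -0.6]
opening: 0.0854
```

```bash
python3 - <<'E'
from h import *
from plant import optics
import pickle
o=status();c=cal('wrist');p,d=optics.camera('wrist');pickle.dump((c,p,d,o),open('w17.pkl','wb'))
cv2.imwrite('pics/w17.png',cv2.resize(p[100:330,170:350],None,fx=2.6,fy=2.6,interpolation=cv2.INTER_CUBIC))
E
```

```text
t 27.38 p [0.4892 0.2361 0.2276] x [-0.986 -0.164 -0.016] z [ 0.016  0.001 -1.   ] j [17. 14. -4. 72. -0.  8.] F [ 0.6 -0.4 -0.6] op 0.0854
```

View pics/w17.png

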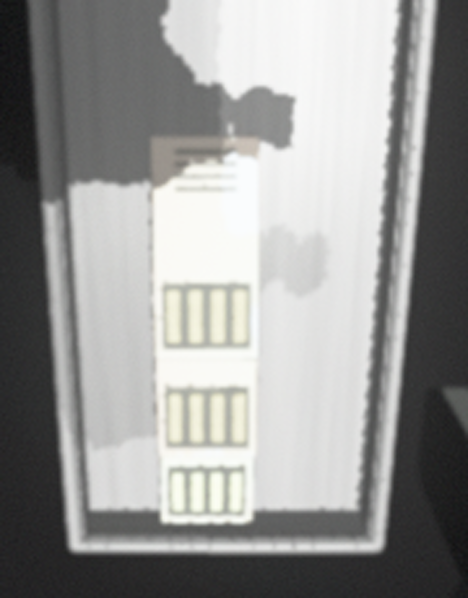

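```bash
python3 - <<'E'
from h import *
import pickle
c,p,d,o=pickle.load(open('w17.pkl','rb'))
cv2.imwrite('pics/w17c.png',cv2.resize(p[145:305,222:278],None,fx=5,fy=3.7,interpolation=cv2.INTER_CUBIC))
f=lambda q:(np.array(q)+.5)/2.6-.5+[170,100]
pts,n=cardfit(c,d,f([[151,138],[258,136],[256,357],[154,358]]))
T=np.array([itr(x) for x in pts]);print('c',T.round(4).tolist());print('c centre',itr(pts.mean(0)-.005*n))
W=cloud(c,d)
# b, a surface profile along centre line in tray coords
for v in range(150,302,6):
    u=int(round((205/2.6+170)));q=np.median(W[v,u-6:u+7],0);print(v,itr(q).round(4),end=' ')
print()
print('b win',[itr(x).round(4) for x in world(c,f([[158,459],[256,457]]),z=.032)])
print('a win',[itr(x).round(4) for x in world(c,f([[161,522],[253,521]]),z=.013)])
E
```

```text
n [-0.18  -0.028  0.983] slope 10.49 rms  len 0.1089 w 0.0511 0.0509 centre [0.5299 0.2426 0.0167] yaw 9.57
c [[-0.0747, -0.0381, 0.0119], [-0.0757, 0.0129, 0.0116], [0.0317, 0.0132, 0.0315], [0.0322, -0.0377, 0.0317]]
c centre [-0.02071601 -0.01243741  0.01673434]
150 [-0.0764 -0.013   0.0028] 156 [-0.0709 -0.0118  0.0129] 162 [-0.0635 -0.0118  0.0141] 168 [-0.0561 -0.0118  0.0158] 174 [-0.0491 -0.0129  0.0164] 180 [-0.0411 -0.0117  0.0178] 186 [-0.0338 -0.0118  0.0191] 192 [-0.0265 -0.0117  0.0206] 198 [-0.0187 -0.0117  0.0218] 204 [-0.0113 -0.0117  0.0236] 210 [-0.0038 -0.0117  0.0251] 216 [ 0.0043 -0.0118  0.0269] 222 [ 0.012  -0.0117  0.028 ] 228 [ 0.0197 -0.0118  0.0292] 234 [ 0.0274 -0.0115  0.031 ] 240 [ 0.0407 -0.0117  0.0229] 246 [ 0.0492 -0.0117  0.0238] 252 [ 0.0575 -0.0116  0.0253] 258 [ 0.0656 -0.0116  0.0279] 264 [ 0.0738 -0.0116  0.0292] 270 [ 0.0824 -0.0117  0.0306] 276 [ 0.1058 -0.0116  0.0116] 282 [ 0.1155 -0.0116  0.0123] 288 [ 0.1261 -0.0115  0.0126] 294 [ 0.1367 -0.0116  0.0123] 300 [ 0.1486 -0.0116  0.0121] 
b win [array([ 0.0916, -0.037 ,  0.032 ]), array([0.0903, 0.0146, 0.032 ])]
a win [array([ 0.1482, -0.0377,  0.013 ]), array([0.1474, 0.0154, 0.013 ])]
```

View pics/w17c.png

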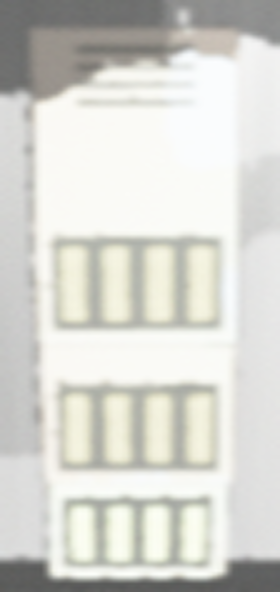

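```bash
python3 - <<'E'
from h import *
status()
from plant import env
print(env.hand_in())
E
```

```text
t 27.43 p [0.4888 0.2359 0.2269] x [-0.986 -0.164 -0.015] z [ 0.015  0.001 -1.   ] j [17. 14. -4. 72. -0.  8.] F [ 0.3 -0.5 -0.6] op 0.0854
the job is handed in; nothing more can be done
None
```

The job is handed in at 27.4 s of the 72 s allowed. `hand_in` reports no verdict, so what follows is my own last camera check.

I slid the first cassette squarely against the tray's far wall. I then gripped the other two on the stand with the gripper tilted 30° to stay clear of the lamp bar, and laid each one down at about 10°. The card at y ≈ -0.148 went on the first cassette, and the one at y ≈ -0.258 went on top of that.

| Check | First cassette | Second | Third |
|---|---|---|---|
| Window end | against the wall: x ≈ 0.148 m, where the wall also measures about 0.148 m | about 57–58 mm behind the first | about 58–59 mm behind the second |
| Slope | not fitted; surface level within about 1 mm | 10.6° (0.185 rad) | 10.5° (0.183 rad) |
| Centre height above tray underside | not measured (top face read 12–13 mm) | about 17 mm | about 17 mm |

Sideways, the cards agree to about 1 mm, and they lie square to each other and the tray to well under 1°. The second cassette's slope and height were measured before the third was laid on it, and its depth readings afterwards looked unchanged.

- **Known disagreement:** the camera reads the wall 1–2 mm short of its stated 150 mm, which is within the calibration error.
- **Not measured:** I did not re-measure the jar, bottle and carton at the end. The arm never went near them, and the forces I read stayed under about 12 N.

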